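Take the lid off the stationery chest and put the small things away

TASK

The stationery chest shall stand open from now on: raise its lid by the bow handle until it is upright, then lift it straight up off its hinge pins and stand it, hooks down and handle up, in the slot of the letter rack, without letting it drop. Then slide open the cover of the till inside the chest, put every memory stick into the till and slide the cover fully shut again; every eraser, pencil sharpener and binder clip goes into the chest's main bay. Leave everything else on the worktop where it is.

Things in the scene. Friction and masses are not known exactly. Their poses are not given: they have to be found in the camera images.
- chest: Stationery chest, wood, open on top, 150 (x) x 220 (y) x 85 mm, walls 8 mm, fixed. Origin: centre of underside; x away from the robot (to the hinges), y left, z up. Inner floor 25 mm up, inside x -67..67. A 53 mm high divider at y 22..28 parts the main bay (y -102..22, open once the lid is off) from the till (y 28..102, under a sliding cover).
- pin_mid (a point): On the axis of the two hinge pins, midway between them: chest frame x 89, y 0, z 90 mm; chest's axes. The pins (diameter 8 mm, along y, at y = -70 and +70) stand behind the rear wall between small cheeks whose tops are 94 mm above the worktop.
- main_bay (a point): Centre of the main bay's floor (chest frame x = 0, y = -40, z = +25 mm). Axes as the chest's.
- till (a point): Centre of the till's floor (chest frame x = 0, y = +65, z = +25 mm). Axes as the chest's.
- cover (a joint): Sliding cover of the till, m: 0 = shut, 0.07 = fully open: slid towards the chest's -y (robot's right), it then lies over the left half of the main bay. Friction about 0.8 N; stays where left; panel top 60.5 mm above the worktop. Out of reach until the lid is off.
- cover_pull (a point): Centre of the cover's pull, an upright block 50 (x) x 14 (y) x 20 mm high in the middle of the 132 x 78 mm cover, 70.5 mm above the worktop; its top is 80.5 mm above the worktop. 32 mm free between the pull and the chest's left wall when shut.
- lid: The loose lid: wooden panel 150 (x) x 210 (y) x 10 mm, 0.35 kg. Origin: centre of its underside; chest's axes when closed; z = outer face. Two C-shaped steel hooks at its rear edge (20 mm wide, 20 thick, y = -70, +70) embrace the pins with 2 mm play; mouths face down only when it is upright, then it lifts straight off (clear after 15 mm). It does not stay up by itself.
- lid_bar (a point): Middle of the lid's bow handle: a round bar of diameter 10 mm, 84 mm long along y, 34 mm in front of the panel's front edge at mid-thickness (29 mm free gap); 90 mm above the worktop when closed and 198 mm from the hinge axis. Pinched lightly (about 8 N) it turns in the fingers, so the tool can keep pointing down all the way up.
- lid_hooks (a point): Point in the lid midway between its two hooks, at the centre of their mouths: lies on pin_mid while the lid is on its pins. The ends of the hooks reach 9 mm past it.
- rack: Dark steel letter rack, fixed, right of the chest, its slot running roughly away from the robot: base plate 80 (x) x 180 (y) x 8 mm with two upright walls along y, 73 mm high over the worktop, that leave one slot 37 mm wide (x -18.5 to +18.5 mm; top rails 18.5 mm from the middle too). Origin: centre of its underside; y lies along the slot.
- slot (a point): Middle of the slot's floor, 8 mm above the worktop. Axes as the rack's.
- stick_1: Memory stick, 18 (x) x 53 (y) x 9 mm, lying flat; its casing, y -14 to +27 mm, is 18 mm wide, the plug 12 mm. Origin: centre of its underside. Belongs in the till.
- stick_2: Another memory stick like the first; may be absent.
- eraser_1: Eraser, 22 (x) x 46 (y) x 13 mm, lying flat (solid 20 mm across). Origin: centre of its underside. Belongs in the main bay; may be absent.
- eraser_2: Another eraser like the first; may be absent.
- sharpener: Pencil sharpener, 15 (x) x 25 (y) x 12 mm. Origin: centre of its underside. Belongs in the main bay; may be absent.
- clip: Binder clip, its solid body 20 (x, from -19 to +1 mm) x 32 (y) x 20 mm high. Origin: underside, 9 mm to the +x side of the body's middle. Belongs in the main bay; may be absent.
- stapler: Bystander: stapler, 36 x 138 x 40 mm. Origin: centre of its underside.
- glue_stick: Bystander: standing glue stick, diameter 26 mm, 90 mm high. Origin: centre of its underside.
- teaspoon: Bystander: teaspoon, 130 x 27 x 11 mm. Origin: centre of its underside.

How it is judged:
On the way, in this order (a step that is already met when the one before it is completed fails the run):
1. the lid is raised upright, its hooks still on the pins (angle between lid's own z axis and vertical between 1.35 and 1.8 rad and distance between lid_hooks and pin_mid below 0.013 m), for 0.2 s.
2. the lid is lifted up off its pins, upright (z of lid_hooks in the frame of pin_mid above 0.02 m and angle between lid's own z axis and vertical above 1.2 rad and horizontal distance between lid_hooks and pin_mid below 0.04 m), for 0.05 s.
3. the lid stands in the slot of the rack (x of lid_hooks in the frame of rack between -0.022 and 0.022 m and y of lid_hooks in the frame of rack between -0.05 and 0.05 m and z of lid_hooks in the frame of rack below 0.035 m and angle between lid's own z axis and vertical between 1.2 and 1.95 rad and linear speed of lid below 0.05 m/s), for 0.3 s.
4. the cover of the till is slid open (value of joint cover above 0.055 m), for 0.2 s.
At the end, for the whole second after the job is handed in: Lid upright (within 20 deg) down in the rack slot, hooks within 22 mm across and 50 mm along of its middle; each memory stick present within the till, each eraser, sharpener and clip present within the main bay, all below 50 to 60 mm; cover within 7 mm of shut; all at rest (all of step 3 and value of joint cover below 0.007 m and x of stick_1 in the frame of chest between -0.067 and 0.067 m and y of stick_1 in the frame of chest between 0.026 and 0.104 m and z of stick_1 in the frame of chest between 0.015 and 0.05 m and linear speed of each of stick_1, stick_2, eraser_1, eraser_2, sharpener, clip below 0.03 m/s and x of stick_2 in the frame of chest between -0.067 and 0.067 m and y of stick_2 in the frame of chest between 0.026 and 0.104 m and z of stick_2 in the frame of chest between 0.015 and 0.05 m and x of eraser_1 in the frame of chest between -0.067 and 0.067 m and y of eraser_1 in the frame of chest between -0.104 and 0.024 m and z of eraser_1 in the frame of chest between 0.015 and 0.06 m and x of eraser_2 in the frame of chest between -0.067 and 0.067 m and y of eraser_2 in the frame of chest between -0.104 and 0.024 m and z of eraser_2 in the frame of chest between 0.015 and 0.06 m and x of sharpener in the frame of chest between -0.067 and 0.067 m and y of sharpener in the frame of chest between -0.104 and 0.024 m and z of sharpener in the frame of chest between 0.015 and 0.06 m and x of clip in the frame of chest between -0.067 and 0.067 m and y of clip in the frame of chest between -0.104 and 0.024 m and z of clip in the frame of chest between 0.015 and 0.06 m); the robot touches nothing.
It fails at once if the lid is off its pins and not upright (pulled off half raised, or fallen) (distance between lid_hooks and pin_mid above 0.03 m and angle between lid's own z axis and vertical below 0.8 rad).
It fails at once if the lid is dropped or slammed (faster than 1 m/s) (linear speed of lid above 1 m/s).
It fails at once if a bystander is moved more than 4 cm (distance of any of stapler, glue_stick, teaspoon from where it was at the start of the episode above 0.04 m).
Of stick_2, eraser_1, eraser_2, sharpener, clip only 2 to 4 are there at a start; the rules pass over those that are not, and their reading is None.
At some moment in a run one of stick_1, stick_2, eraser_1, eraser_2, sharpener, clip may be knocked a few centimetres aside while the robot is not near it.
It also fails if it takes over 210 s, if anything falls off the work surface, if the arm or the gripper's body presses on something with over 40 N, if the wrist force passes 120 N, or if a joint passes its speed limit or range.

ROBOT

A 6-joint arm with a two-finger parallel gripper is mounted at the origin on a cart in front of the work surface, level with it; the furniture and walls round the work are solid. World frame = base frame: x ahead of the robot, y to its left, z up, the work surface at z = 0. Lengths are in m, angles in rad, forces in N, time in s.
With the tool pointing down it reaches from about 0.35 to 1 m from the base axis. Payload 7.1 kg.
Tool frame: the origin (TCP) lies at the very end of the fingers, on their centre line; the grasp point (between the pads) lies 19 mm behind it; z points along the fingers, x is the direction in which the jaws open and shut, and the axes are right-handed (so a half turn about z gives the same grasp; the last joint's range is limited). The gripper opens to 85 mm and grips with 20 to 120 N. Pads are 22 mm wide; open, the fingers measure 114 mm over their backs; the gripper's body (76 mm by 85 mm) begins 54 mm behind the grasp point. The pads swing forward as they close: fully open they stand 13 mm farther back than shut.
Start: joints at [-0.019, 0.423, 1.63, -0, 1.089, -0.019], TCP at [0.625, 0, 0.231] pointing down, gripper open.
Joint ranges: [-3, 3], [-0.9, 2.11], [0.09, 2.58], [-1.31, 4.45], [0.11, 2.69], [-2.54, 2.54]. Speed limits (rad/s): [2.39, 2.39, 3.01, 3.14, 3.14, 3.14].

INTERFACE

Orientations are given as a unit quaternion [x, y, z, w].
In Python, from workcell import monitor, optics, order, models gives the robot as it stands.
- The arm moves only by the shell command python3 -m pendant 'ROWS' [FORCE]. ROWS is JSON, a list of rows, each a list of 7 numbers: the shift along the tool's x, y, z in cm, then the turn, a rotation vector about the tool's x, y, z in rad, then the gripper's target within -1 to 1 (shut at 1, half-way at 0, fully open at -1). In form: [[x, y, z, rx, ry, rz, hand], ...]. A call has 1 to 10 rows; each row is the pose to reach, as a shift and turn from the pose commanded when the call began, along the tool's axes at that moment; what a row does not reach only later rows make up. A row lasts 1/10 s, in which the tool goes at most 50 mm and 8.59 degrees, less where a joint would pass 70% of its speed; a pose out of reach is approached as far as the arm can. A call with a gripper value outside its range is refused whole. The fingers move at their own pace and stop on an object; FORCE is the grip in N (left out, the last holds). Time passes only in rows, so rows that repeat a pose let the fingers close. It gives the time, the measured TCP pose, the force and the opening at its end, in the units of the state.
- monitor.state(): the state, without advancing time (a new reading comes with each control period).
- optics.snapshot(name): name is "scene" or "side" or "wrist"; returns a dict with "pixels" (480x640x3 uint8, red, green, blue), "z_map" (480x640 float32, m along the optical axis (not along the pixel's ray), 0 where there is no reading), "K" (3x3 intrinsics, pixels), "k1" (the pictures are not rectified: a ray, as slopes to the right and down, at radius r is drawn at 1 + k1 r^2 times it, then the intrinsics apply), "R" (3x3) and "t" (3): a world point X has camera coordinates R X + t. Camera axes: x right, y down, z forward; pixel columns grow to the right and rows downward; lengths in m; the calibration is good to about 2 mm. A picture is of the moment at which its call begins.
- order.close_job(): hands the job in, once; it reports no verdict.
Trained networks look in the newest picture that a camera, given by its name, has taken for a name from the list of things; names that differ only in an ending like _2 or _b are one class to them, and where a whole thing is asked for, a point or a joint stands for the part that bears it (a point fixed in the world has none). Each returns a list of dicts, best first, with "conf" (0 to 1); they miss things now and then, are a little off and sometimes report something else, mostly with a low value. They report only what shows in the picture. A call takes as long as a camera call.
- models.masks_of(camera, name): "mask" (480x640 bool, what is visible of it) and "point" ([row, column] in pixels, amid what is visible of it).
The state is a dict: "t": time; "joints": joint angles; "qd": joint speeds; "joint_torque": joint torques, N m; "tcp_pos": TCP position; "eef_rot": TCP orientation; "force": force on the tool from outside, world axes, zero at the start; "wrist_torque": the same for the moment, N m; "finger_gap": finger opening in m.
Only numpy, scipy, OpenCV 4.12 (cv2) and the standard library are available. Lean on these libraries where they do the work, as an engineer would, in place of code of your own. Each camera call takes 0.05 s, during which the arm holds its last target. There are 200 camera calls.

## Working session

There is one attempt and no reset: what is moved stays moved. The work goes in short steps, Python scripts to look and compute and a shell command to move; the robot and the scene stay as the last step left them, time stands still between calls to the robot, and variables do not carry over. Pictures are saved under pics/ and viewed, about 12 in all and at most 16, crops included, and the job is handed in when it is done.

```bash
ls; mkdir -p pics
cat > h.py <<'E'
import numpy as np, cv2
from workcell import monitor, optics, order, models
from scipy.spatial.transform import Rotation as Rot
def cloud(s):
    K=np.array(s["K"]);k1=s["k1"];z=s["z_map"]
    v,u=np.mgrid[0:480,0:640].astype(np.float32)
    p=cv2.undistortPoints(np.stack([u.ravel(),v.ravel()],1)[:,None].astype(np.float64),K,np.array([k1,0,0,0,0.]))[:,0]
    P=np.c_[p,np.ones(len(p))]*z.reshape(-1,1)
    W=(P-np.array(s["t"]))@np.array(s["R"])
    W[z.ravel()<=0]=np.nan
    return W.reshape(480,640,3)
def save(s,n): cv2.imwrite("pics/"+n,s["pixels"][:,:,::-1])
def tool():
    st=monitor.state();return np.array(st["tcp_pos"]),Rot.from_quat(st["eef_rot"]),st
E
python3 - <<'E'
from h import *
st=monitor.state();print(st)
for c in ["scene","side"]:
    s=optics.snapshot(c);save(s,c+"0.png");W=cloud(s);np.save(c+"0.npy",W)
    for n in ["chest","lid","lid_bar","rack","stick_1","eraser_1","sharpener","clip","stapler","glue_stick","teaspoon"]:
        for d in models.masks_of(c,n):
            m=d["mask"];p=W[m];p=p[~np.isnan(p[:,0])]
            if len(p)<5: continue
            xy=p[p[:,2]>np.median(p[:,2])-.01][:,:2].astype(np.float32)
            r=cv2.minAreaRect(xy)
            print(c,n,round(d["conf"],2),np.round(d["point"]),"n",len(p),"med",np.round(np.median(p,0),3),"rect",np.round(r[0],3),np.round(r[1],3),round(r[2],1),"zmax",round(p[:,2].max(),3))
E
```

```text
pics
{'t': 0.0, 'joints': array([-1.90082791e-02,  4.23856714e-01,  1.63074158e+00, -1.05906438e-05,
        1.08859865e+00, -1.90036413e-02]), 'qd': array([ 1.06174912e-03, -2.79420669e-03, -8.14915577e-04,  2.11719443e-06,
       -8.65582391e-04,  2.62098814e-04]), 'joint_torque': array([ 6.87376578e-04, -5.57382560e+01, -2.81743366e+01,  7.52266601e-05,
        7.21184188e-03,  1.02962622e-05]), 'tcp_pos': array([6.24422051e-01, 2.87069670e-05, 2.30515523e-01]), 'eef_rot': array([ 9.99999678e-01,  1.40420656e-07, -8.02090325e-04, -1.05559184e-05]), 'force': array([-0.04259068, -0.81474356,  0.21727525]), 'wrist_torque': array([-0.01015482, -0.06517902, -0.03599021]), 'finger_gap': 0.08543231546701165}
scene chest 0.66 [267. 329.] n 3924 med [ 0.475 -0.069  0.045] rect [ 0.538 -0.173] [0.179 0.22 ] 2.4 zmax 0.093
scene lid 0.74 [236. 338.] n 4170 med [ 0.519 -0.156  0.093] rect [ 0.524 -0.174] [0.211 0.21 ] 1.8 zmax 0.099
scene lid 0.39 [343. 275.] n 436 med [0.451 0.078 0.01 ] rect [0.454 0.076] [0.047 0.023] 76.9 zmax 0.013
scene lid_bar 0.62 [236. 343.] n 4258 med [ 0.52  -0.157
[... 1932 characters left out ...]
 zmax 0.095
side stapler 0.63 [275. 397.] n 1152 med [ 0.674 -0.273  0.024] rect [ 0.677 -0.261] [0.025 0.111] 10.8 zmax 0.042
side stapler 0.24 [243. 313.] n 4579 med [ 0.523 -0.2    0.096] rect [ 0.525 -0.177] [0.212 0.213] 0.9 zmax 0.102
side glue_stick 0.77 [223. 371.] n 300 med [ 0.713 -0.114  0.066] rect [ 0.676 -0.17 ] [0.174 0.024] 56.9 zmax 0.102
side glue_stick 0.16 [278. 323.] n 4504 med [ 0.498 -0.285  0.049] rect [ 0.538 -0.178] [0.182 0.221] 1.2 zmax 0.096
side glue_stick 0.16 [242. 311.] n 4444 med [ 0.522 -0.201  0.096] rect [ 0.525 -0.177] [0.211 0.213] 1.7 zmax 0.102
side teaspoon 0.35 [227. 214.] n 82 med [0.445 0.159 0.009] rect [0.448 0.177] [0.084 0.021] 70.4 zmax 0.012
```

View pics/scene0.png

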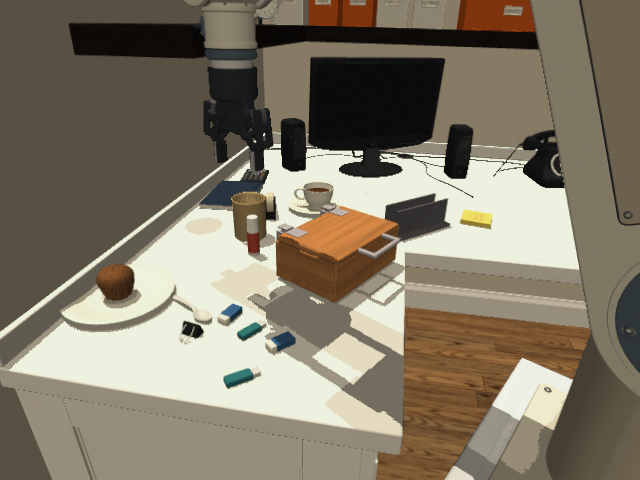

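View pics/side0.png

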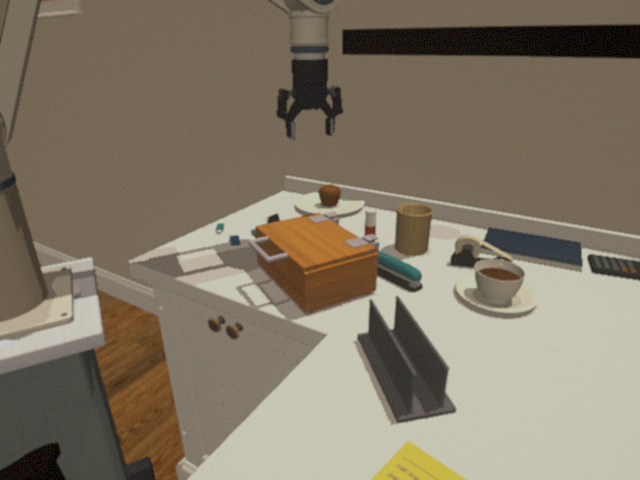

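```bash
cat > m.py <<'E'
from h import *
import sys
for c in ["scene","side"]:
    W=np.load(c+"0.npy").reshape(-1,3);W=W[~np.isnan(W[:,0])]
    t=W[(W[:,0]>.4)&(W[:,0]<.8)&(W[:,1]>-.6)&(W[:,1]<.3)&(abs(W[:,2])<.012)];print(c,"table z",np.median(t[:,2]))
    top=W[(W[:,2]>.083)&(W[:,2]<.105)&(W[:,0]>.38)&(W[:,0]<.68)&(W[:,1]<-.03)&(W[:,1]>-.33)]
    # fine map
    im=np.zeros((320,320),np.uint8)
    u=((top[:,0]-.38)*1000).astype(int);v=((top[:,1]+.33)*1000).astype(int)
    im[np.clip(u,0,319),np.clip(v,0,319)]=255
    im=cv2.morphologyEx(im,cv2.MORPH_CLOSE,np.ones((7,7)))
    cv2.imwrite(f"pics/top_{c}.png",im)
    op=cv2.morphologyEx(im,cv2.MORPH_OPEN,np.ones((45,45)))
    q=np.argwhere(op>0)/1000+[.38,-.33]
    r=cv2.minAreaRect(q.astype(np.float32));print("panel",np.round(r[0],4),np.round(r[1],4),r[2])
    # rack walls
    k=W[(W[:,2]>.062)&(W[:,2]<.085)&(W[:,0]>.38)&(W[:,0]<.75)&(W[:,1]<-.33)&(W[:,1]>-.6)]
    if len(k)>20:
        r=cv2.minAreaRect(k[:,:2].astype(np.float32));print("rack top",np.round(r[0],4),np.round(r[1],4),r[2],len(k))
        # colour clusters by line
        b=W[(W[:,2]>.004)&(W[:,2]<.09)&(W[:,0]>.35)&(W[:,0]<.75)&(W[:,1]<-.33)&(W[:,1]>-.6)]
        r=cv2.minAreaRect(b[:,:2].astype(np.float32));print("rack all",np.round(r[0],4),np.round(r[1],4),r[2],len(b))
        fig=np.zeros((400,400,3),np.uint8)
        for p in b: fig[int((.75-p[0])*1000),int((-.3-p[1])*1000)]=[255*(p[2]>.062),200,0 if p[2]>.02 else 255]
        cv2.imwrite(f"pics/rack_{c}.png",cv2.resize(fig,(600,600)))
E
python3 m.py; python3 -c "
import cv2,numpy as np
a=[cv2.resize(cv2.imread(f'pics/top_{c}.png'),(400,400))for c in('scene','side')]
b=[cv2.resize(cv2.imread(f'pics/rack_{c}.png'),(200,200))for c in('scene','side')]
b=cv2.imread('pics/rack_side.png');b=cv2.resize(b,(400,400))
cv2.imwrite('pics/c1.png',np.hstack([cv2.resize(a[1],(400,400)),b]))"
```

```text
scene table z -0.001718428092368562
panel [ 0.53   -0.1735] [0.209 0.148] 90.0
rack top [ 0.5189 -0.4735] [0.1721 0.0513] 72.88333892822266 371
rack all [ 0.5555 -0.4504] [0.44   0.1667] 26.036865234375 2035
side table z 0.0007718780375935619
panel [ 0.5322 -0.1815] [0.1491 0.2118] 1.3019368648529053
rack top [ 0.5875 -0.4341] [0.3165 0.1478] 31.7757625579834 1265
rack all [ 0.5598 -0.454 ] [0.4303 0.1796] 28.856687545776367 7536
```

View pics/c1.png

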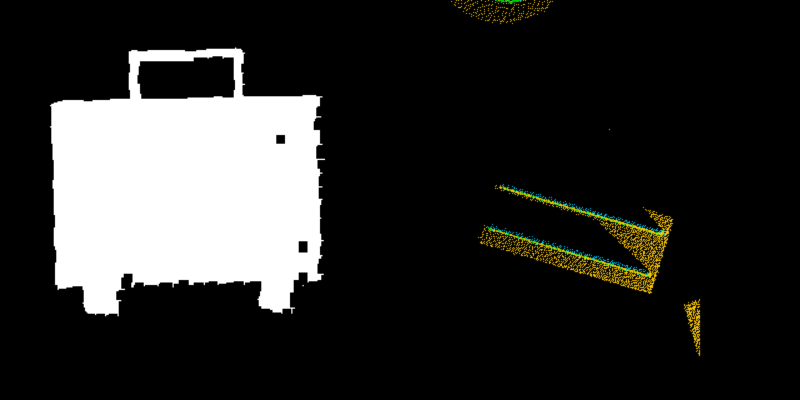

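```bash
python3 -m pendant '[[-5,4.5,0,0,0,0,-1],[-10,9,-1,0,0,0,-1],[-15,13.5,-2,0,0,0,-1],[-20,18,-3,0,0,0,-1],[-20,18,-3,0,0,0,-1],[-20,18,-3,0,0,0,-1],[-20,18,-3,0,0,0,-1],[-20,18,-3,0,0,0,-1],[-20,18,-3,0,0,0,-1],[-20,18,-3,0,0,0,-1]]'
cat > w.py <<'E'
from h import *
import sys
s=optics.snapshot("wrist");save(s,sys.argv[1]+".png");W=cloud(s);np.save(sys.argv[1]+".npy",W)
p,R,st=tool();print(p,np.round(R.as_matrix(),3).tolist(),st["finger_gap"],np.round(st["force"],2))
C=-np.array(s["R"]).T@np.array(s["t"]);print("cam",C,"axis",np.array(s["R"])[2])
for n in sys.argv[2:]:
    for d in models.masks_of("wrist",n):
        q=W[d["mask"]];q=q[~np.isnan(q[:,0])]
        if len(q)<5: continue
        f=q[q[:,2]>np.percentile(q[:,2],60)-.006];r=cv2.minAreaRect(f[:,:2].astype(np.float32))
        print(n,round(d["conf"],2),np.round(d["point"]),len(q),"med",np.round(np.median(q,0),4),"rect",np.round(r[0],4),np.round(r[1],4),round(r[2],1),"z",np.round(np.percentile(q[:,2],[5,50,95]),3))
E
python3 w.py w1 lid lid_bar chest
```

```text
t: 2.2
tcp_pos: [0.4258, -0.1793, 0.2611]
eef_rot: [1.0, 0.001, -0.0, -0.0]
force: [-0.1, 0.6, -0.5]
finger_gap: 0.0855
[ 0.42563964 -0.17926154  0.26101298] [[1.0, 0.002, -0.0], [0.002, -1.0, 0.0], [-0.0, -0.0, -1.0]] 0.08544001610273774 [-0.52  0.46 -0.58]
cam [ 0.42504436 -0.10547262  0.40322196] axis [ 1.60346447e-04 -2.86933614e-01 -9.57950456e-01]
lid 0.76 [196. 447.] 45036 med [ 0.5299 -0.159   0.0946] rect [ 0.5254 -0.1751] [0.2128 0.211 ] 1.3 z [0.093 0.095 0.097]
lid_bar 0.72 [198. 445.] 44711 med [ 0.5301 -0.159   0.0947] rect [ 0.5254 -0.1752] [0.2129 0.2107] 1.4 z [0.093 0.095 0.097]
lid_bar 0.66 [135. 615.] 1273 med [ 0.7074 -0.1044  0.0376] rect [ 0.7103 -0.1031] [0.0252 0.012 ] 82.2 z [0.006 0.038 0.063]
lid_bar 0.58 [395. 406.] 4221 med [ 0.5249 -0.4125  0.0138] rect [ 0.5103 -0.3152] [0.0745 0.3273] 12.2 z [0.006 0.014 0.067]
chest 0.81 [ 85. 403.] 2793 med [ 0.4906 -0.1041  0.0834] rect [ 0.5828 -0.1305] [0.1216 0.2579] 39.7 z [0.02  0.083 0.094]
```

View pics/w1.png

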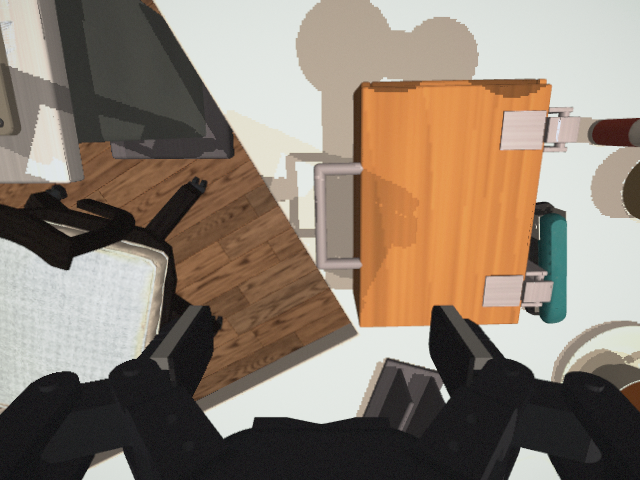

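Run:
```python
from h import *
W=np.load("w1.npy").reshape(-1,3);W=W[~np.isnan(W[:,0])]
b=W[(W[:,2]>.08)&(W[:,2]<.11)&(W[:,0]>.40)&(W[:,0]<.437)&(W[:,1]>-.235)&(W[:,1]<-.12)]
m=b[(abs(b[:,1]+.178)<.03)];f=np.polyfit(m[:,1],m[:,0],1);print("bar x",np.median(m[:,0]),"slope",f,"y range",b[:,1].min(),b[:,1].max(),"ztop",np.percentile(m[:,2],[50,95]))
p=W[(W[:,2]>.088)&(W[:,2]<.1)&(W[:,0]>.44)&(W[:,0]<.6)&(W[:,1]>-.3)&(W[:,1]<-.05)]
im=np.zeros((400,400),np.uint8);im[((p[:,0]-.4)*1000).astype(int),((p[:,1]+.4)*1000).astype(int)]=255
im=cv2.morphologyEx(im,cv2.MORPH_CLOSE,np.ones((5,5)))
# edges: y min/max per x ; front edge per y
for lo,hi,nm in((.48,.58,"y"),):
    xs=np.arange(.47,.58,.005);ymax=[p[abs(p[:,0]-x)<.0025][:,1].max() for x in xs];ymin=[p[abs(p[:,0]-x)<.0025][:,1].min() for x in xs]
    print("ymax fit",np.polyfit(xs-.53,ymax,1),"ymin",np.polyfit(xs-.53,ymin,1))
ys=np.r_[np.arange(-.27,-.23,.005),np.arange(-.12,-.08,.005)]
xm=[p[abs(p[:,1]-y)<.0025][:,0].min() for y in ys];print("front",np.polyfit(ys+.178,xm,1))
# rack wall tops from all
for c in["scene0","side0","w1"]:
    W=np.load(c+".npy").reshape(-1,3);W=W[~np.isnan(W[:,0])]
    k=W[(W[:,2]>.068)&(W[:,2]<.078)&(W[:,0]>.46)&(W[:,0]<.6)&(W[:,1]<-.37)&(W[:,1]>-.6)]
    if len(k)<20: print(c,len(k));continue
    th=np.deg2rad(17);best=None
    for a in np.arange(10,25,.25):
        n=np.array([np.cos(np.deg2rad(a)),-np.sin(np.deg2rad(a))]);q=k[:,:2]@n
        h,_=np.histogram(q,bins=np.arange(q.min(),q.max()+.001,.001));sc=(h**2).sum()
        if best is None or sc>best[0]: best=(sc,a,h,q.min())
    sc,a,h,q0=best;n=np.array([np.cos(np.deg2rad(a)),-np.sin(np.deg2rad(a))]);t=np.array([-n[1],n[0]])*1
    s=k[:,:2]@t;print(c,len(k),"ang",a,"offsets",np.round(q0,4),h.tolist(),"along",np.round(np.percentile(s,[0,1,99,100]),4))
```

```text
bar x 0.42428814255647274 slope [-0.01960798  0.42052785] y range -0.22391331943724835 -0.13043141972347017 ztop [0.09380869 0.09541916]
ymax fit [ 0.01878337 -0.07026565] ymin [ 0.14341197 -0.27292858]
front [-0.02301886  0.45803236]
scene0 165 ang 16.75 offsets 0.6079 [4, 8, 19, 22, 16, 10, 6, 1, 0, 0, 0, 0, 0, 0, 0, 0, 0, 0, 0, 0, 0, 0, 0, 0, 0, 0, 0, 0, 0, 0, 0, 0, 0, 0, 0, 0, 0, 0, 0, 0, 0, 0, 1, 3, 8, 16, 19, 16, 6, 5, 4, 1] along [-0.3885 -0.3875 -0.2204 -0.2177]
side0 854 ang 16.5 offsets 0.6091 [108, 110, 63, 64, 42, 32, 1, 0, 0, 0, 0, 0, 0, 0, 0, 0, 0, 0, 0, 0, 0, 0, 0, 0, 0, 0, 0, 0, 0, 0, 0, 0, 0, 0, 0, 0, 0, 0, 0, 0, 0, 0, 0, 100, 123, 72, 52, 57, 29, 1] along [-0.3946 -0.3934 -0.2264 -0.2226]
w1 186 ang 17.5 offsets 0.6118 [12, 58, 32, 32, 27, 20, 3, 2] along [-0.249  -0.2487 -0.2105 -0.2104]
```

```bash
python3 -m pendant '[[2,5,0,0,0,0,-1],[3,10,0,0,0,0,-1],[4.5,14.5,0,0,0,0,-1],[6,19,0,0,0,0,-1],[8,24,0,0,0,0,-1],[9,28,0,0,0,0,-1],[9,32,0,0,0,0,-1],[9,32,0,0,0,0,-1],[9,32,0,0,0,0,-1],[9,32,0,0,0,0,-1]]'
python3 w.py w2 rack
python3 - <<'E'
from h import *
W=np.load("w2.npy").reshape(-1,3);W=W[~np.isnan(W[:,0])]
k=W[(W[:,2]>.066)&(W[:,2]<.08)&(W[:,0]>.46)&(W[:,0]<.6)&(W[:,1]<-.37)&(W[:,1]>-.6)]
best=None
for a in np.arange(10,25,.25):
    n=np.array([np.cos(np.deg2rad(a)),-np.sin(np.deg2rad(a))]);q=k[:,:2]@n
    h,_=np.histogram(q,bins=np.arange(q.min(),q.max()+.001,.001));sc=(h**2).sum()
    if best is None or sc>best[0]: best=(sc,a,h,q.min())
sc,a,h,q0=best;n=np.array([np.cos(np.deg2rad(a)),-np.sin(np.deg2rad(a))]);t=np.array([-n[1],n[0]])
print(len(k),a,q0,h.tolist(),np.percentile(k[:,:2]@t,[0,1,99,100]),np.median(k[:,2]))
E
```

```text
t: 3.4
tcp_pos: [0.515, -0.4988, 0.2609]
eef_rot: [1.0, 0.0, -0.0, -0.001]
force: [0.5, -0.4, 0.7]
finger_gap: 0.0852
[ 0.51510006 -0.49863011  0.26117109] [[1.0, 0.001, -0.0], [0.001, -1.0, 0.001], [-0.0, -0.001, -1.0]] 0.08499267005748463 [-0.3   0.24 -0.25]
cam [ 0.51438783 -0.42512621  0.40309628] axis [-5.60431313e-04 -2.86134206e-01 -9.58189387e-01]
rack 0.75 [171. 329.] 13061 med [ 0.5197 -0.4658  0.008 ] rect [ 0.5193 -0.4742] [0.1809 0.08  ] 73.3 z [0.006 0.008 0.073]
2541 16.75 0.6094415910948714 [188, 212, 219, 219, 215, 215, 21, 0, 0, 0, 0, 0, 0, 0, 0, 0, 0, 0, 0, 0, 0, 0, 0, 0, 0, 0, 0, 0, 0, 0, 0, 0, 0, 0, 0, 0, 0, 0, 0, 0, 0, 0, 0, 232, 228, 210, 210, 195, 167, 10] [-0.3902129  -0.38716296 -0.22044655 -0.21854452] 0.07201271974777547
```

View pics/w2.png

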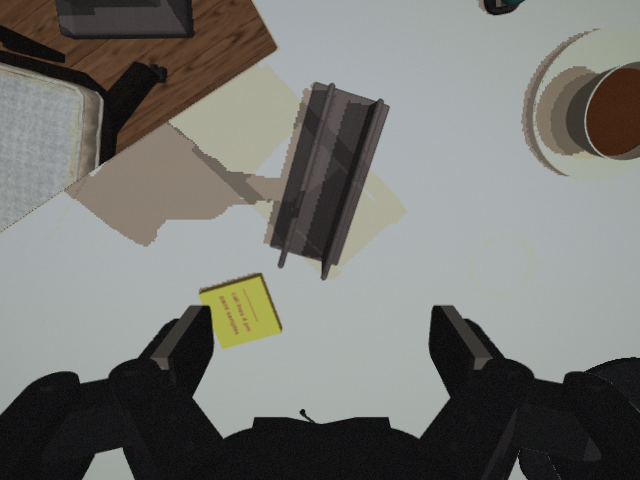

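```bash
python3 -m pendant '[[-2,-5,0,0,0,0,0.4],[-3,-10,0,0,0,0,0.4],[-5,-15,0,0,0,0,0.4],[-6,-20,0,0,0,-0.02,0.4],[-8,-25,0,0,0,-0.02,0.4],[-9,-29,0,0,0,-0.02,0.4],[-9.1,-32.2,0,0,0,-0.02,0.4],[-9.1,-32.2,0,0,0,-0.02,0.4],[-9.1,-32.2,0,0,0,-0.02,0.4],[-9.1,-32.2,0,0,0,-0.02,0.4]]' 20
python3 -m pendant '[[0,0,2,0,0,0,0.4],[0,0,5,0,0,0,0.4],[0,0,8,0,0,0,0.4],[0,0,11,0,0,0,0.4],[0,0,12,0,0,0,0.4],[0,0,12,0,0,0,0.4],[0,0,12,0,0,0,0.4]]'
python3 w.py w3 lid_bar
```

```text
t: 4.5
tcp_pos: [0.4244, -0.1782, 0.2618]
eef_rot: [1.0, 0.01, 0.001, 0.0]
force: [0.3, -0.6, -0.5]
finger_gap: 0.0257
t: 5.2
tcp_pos: [0.4247, -0.1787, 0.142]
eef_rot: [1.0, 0.01, 0.0, 0.0]
force: [0.2, -0.0, -0.1]
finger_gap: 0.0255
[ 0.42497117 -0.17869831  0.14243668] [[1.0, 0.02, 0.002], [0.02, -1.0, -0.001], [0.002, 0.001, -1.0]] 0.025805150466575756 [-0.24 -1.21 -0.19]
cam [ 0.42249806 -0.10481589  0.28415106] axis [ 0.00632412 -0.28753238 -0.95775004]
lid_bar 0.81 [221. 515.] 83788 med [ 0.5263 -0.148   0.0946] rect [ 0.5209 -0.175 ] [0.2041 0.2104] 1.8 z [0.093 0.095 0.096]
```

View pics/w3.png

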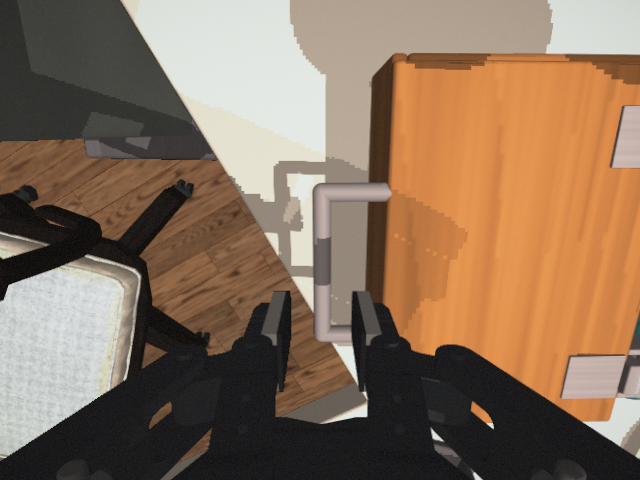

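```bash
python3 -m pendant '[[0,-0.1,2,0,0,0,0.4],[0,-0.1,4,0,0,0,0.4],[0,-0.1,6,0,0,0,0.4],[0,-0.1,7,0,0,0,0.4],[0,-0.1,7,0,0,0,0.4],[0,-0.1,7,0,0,0,0.4]]'
python3 -m pendant '[[0,0,0,0,0,0,1],[0,0,0,0,0,0,1],[0,0,0,0,0,0,1],[0,0,0,0,0,0,1],[0,0,0,0,0,0,1],[0,0,0,0,0,0,1]]' 20
```

```text
t: 5.9
tcp_pos: [0.4246, -0.1772, 0.0721]
eef_rot: [1.0, 0.01, 0.0, 0.0]
force: [-0.5, 0.5, 1.2]
finger_gap: 0.0256
t: 6.5
tcp_pos: [0.4248, -0.1773, 0.0723]
eef_rot: [1.0, 0.01, 0.001, 0.0]
force: [-0.4, 0.9, 7.1]
finger_gap: 0.0093
```

```bash
python3 -m pendant '[[0.02,0,-0.8,0,0,0,1],[0.08,0,-1.73,0,0,0,1],[0.3,0,-3.44,0,0,0,1],[0.77,0,-5.46,0,0,0,1],[1.44,0,-7.42,0,0,0,1],[2.32,0,-9.3,0,0,0,1],[3.39,0,-11.07,0,0,0,1],[3.39,0,-11.07,0,0,0,1]]'
python3 - <<'E'
from h import *
s=optics.snapshot("side");save(s,"s1.png")
E
```

```text
t: 7.3
tcp_pos: [0.4588, -0.1765, 0.1847]
eef_rot: [1.0, 0.01, 0.001, 0.001]
force: [-3.0, 0.6, 0.4]
finger_gap: 0.0091
```

View pics/s1.png

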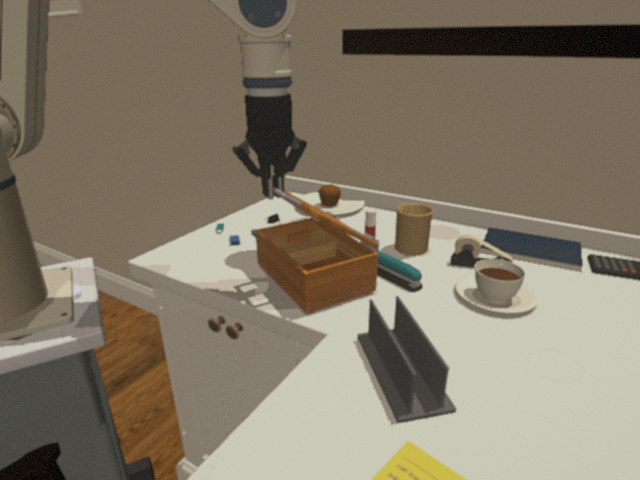

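```bash
python3 -m pendant '[[1.24,0,-1.66,0,0,0,1],[2.66,0,-3.17,0,0,0,1],[4.22,0,-4.53,0,0,0,1],[5.92,0,-5.72,0,0,0,1],[7.73,0,-6.73,0,0,0,1],[9.64,0,-7.54,0,0,0,1],[11.29,0,-8.06,0,0,0,1],[12.97,0,-8.43,0,0,0,1],[14.68,0,-8.65,0,0,0,1],[15.6,0,-8.7,0,0,0,1]]'
python3 -m pendant '[[0.4,0,-0.02,0,0,0,1],[0.7,0,-0.03,0,0,0,1],[0.7,0,-0.03,0,0,0,1],[0.7,0,-0.03,0,0,0,1]]'
cat > lid.py <<'E'
from h import *
# fit lid plane/bar using scene+side clouds
import sys
for c in ["side","scene"]:
    s=optics.snapshot(c);save(s,sys.argv[1]+c+".png");W=cloud(s);st=monitor.state()
    for d in models.masks_of(c,"lid")[:1]:
        q=W[cv2.erode(d["mask"].astype(np.uint8),np.ones((5,5)))>0];q=q[~np.isnan(q[:,0])]
        t=st["tcp_pos"];q=q[(np.linalg.norm(q[:,:2]-t[:2],axis=1)<.16)]
        m=np.median(q,0);q=q[abs(q[:,2]-m[2])<.06]
        for _ in range(3):
            c0=q.mean(0);n=np.linalg.svd(q-c0,full_matrices=0)[2][2];r=(q-c0)@n;q=q[abs(r)<max(.004,2*r.std())]
        n=n*np.sign(n[0]);print(c,round(d["conf"],2),len(q),"c",np.round(c0,4),"n",np.round(n,3),"ang",np.arccos(abs(n[2])),"yaw",np.degrees(np.arctan2(n[1],n[0])),"zmin/max",W[d["mask"]][:,2].min(),W[d["mask"]][:,2].max(),"n.(c-tcp)",n@(c0-t))
E
python3 lid.py l1
```

```text
t: 8.35
tcp_pos: [0.6148, -0.173, 0.2695]
eef_rot: [1.0, 0.01, 0.0, -0.0]
force: [-1.1, 0.6, 7.2]
finger_gap: 0.009
t: 8.75
tcp_pos: [0.6207, -0.1729, 0.2696]
eef_rot: [1.0, 0.01, 0.0, -0.0]
force: [-1.0, 2.0, 5.0]
finger_gap: 0.009
side 0.84 3478 c [ 0.617  -0.1923  0.1823] n [1.    0.025 0.008] ang 1.5628989262252386 yaw 1.4333337261409265 zmin/max nan nan n.(c-tcp) -0.004829055764338526
scene 0.57 3543 c [ 0.6159 -0.1605  0.1807] n [1.    0.023 0.007] ang 1.5637156919622073 yaw 1.2967916206658232 zmin/max nan nan n.(c-tcp) -0.005081260913019698
```

```bash
python3 -m pendant '[[0,0,-0.5,0,0,0,1],[0,0,-1,0,0,0,1],[0,0,-1.5,0,0,0,1],[0,0,-2,0,0,0,1],[0,0,-2.5,0,0,0,1],[0,0,-3,0,0,0,1],[0,0,-4,0,0,0,1],[0,0,-5,0,0,0,1],[0,0,-6,0,0,0,1],[0,0,-6,0,0,0,1]]' 30
python3 lid.py l2
```

```text
t: 9.95
tcp_pos: [0.6218, -0.1733, 0.3317]
eef_rot: [1.0, 0.01, 0.002, 0.001]
force: [0.2, 0.1, -3.6]
finger_gap: 0.0091
side 0.68 3781 c [ 0.621  -0.1934  0.2451] n [0.999 0.022 0.035] ang 1.5357127554680043 yaw 1.2885924819042105 zmin/max nan nan n.(c-tcp) -0.003846871170367043
scene 0.75 3905 c [ 0.6188 -0.1607  0.2405] n [0.999 0.018 0.032] ang 1.5388305139029115 yaw 1.0526948928322104 zmin/max nan nan n.(c-tcp) -0.004380067712635062
```

View pics/l2side.png

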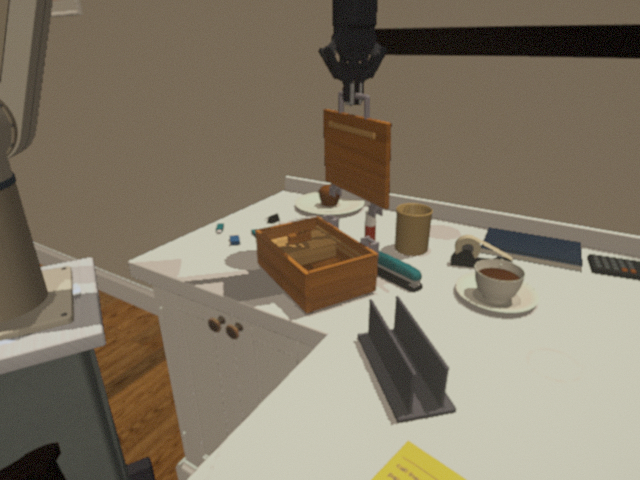

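```bash
python3 -m pendant '[[-0.3,0.7,0,0,0,0,1],[-0.9,2.2,0,0,0,0,1],[-1.7,4.5,0,0,0,0,1],[-2.6,7,0,0,0,0,1],[-3.5,9.5,0,0,0,0,1],[-4.4,12,0,0,0,0,1],[-5.3,14.5,0,0,0,0,1],[-6.2,17,0,0,0,0,1],[-7.1,19.5,0,0,0,0,1],[-8,22,0,0,0,0,1]]' 40
python3 -m pendant '[[-0.8,2.3,0,0,0,0.04,1],[-1.5,4.4,0,0,0,0.08,1],[-2.1,6.1,0,0,0,0.13,1],[-2.5,7.2,0,0,0,0.18,1],[-2.8,7.9,0,0,0,0.23,1],[-2.8,7.9,0,0,0,0.27,1],[-2.8,7.9,0,0,0,0.3,1],[-2.8,7.9,0,0,0,0.313,1],[-2.8,7.9,0,0,0,0.313,1],[-2.8,7.9,0,0,0,0.313,1]]' 40
python3 lid.py l3
```

```text
t: 11.15
tcp_pos: [0.5437, -0.3968, 0.329]
eef_rot: [1.0, 0.01, -0.0, 0.0]
force: [0.9, -1.2, -3.4]
finger_gap: 0.0079
t: 12.15
tcp_pos: [0.5189, -0.474, 0.3293]
eef_rot: [0.989, -0.146, -0.0, -0.0]
force: [-0.8, -0.6, -3.5]
finger_gap: 0.008
side 0.62 6956 c [ 0.5087 -0.5021  0.2486] n [ 0.958 -0.284  0.03 ] ang 1.5411240894318787 yaw -16.50780059286626 zmin/max nan nan n.(c-tcp) -0.0042087242925210495
scene 0.83 2985 c [ 0.52   -0.4641  0.2375] n [ 0.957 -0.288  0.028] ang 1.5431992615762984 yaw -16.738669807061367 zmin/max nan nan n.(c-tcp) -0.00433649755148566
```

View pics/l3side.png

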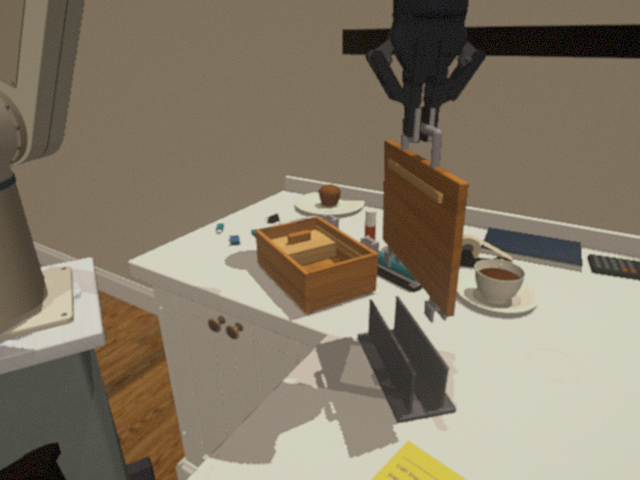

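```bash
python3 -m pendant '[[-0.3,0,0,0,0,0,1],[-0.4,0,0.5,0,0,0,1],[-0.4,0,2,0,0,0,1],[-0.4,0,3.5,0,0,0,1],[-0.4,0,4.5,0,0,0,1],[-0.4,0,5,0,0,0,1],[-0.4,0,5.5,0,0,0,1],[-0.4,0,5.5,0,0,0,1],[-0.4,0,5.5,0,0,0,1]]' 40
python3 lid.py l4
```

```text
t: 13.25
tcp_pos: [0.5152, -0.4731, 0.2746]
eef_rot: [0.989, -0.146, 0.0, 0.0]
force: [0.3, 0.1, -4.1]
finger_gap: 0.0088
side 0.79 5967 c [ 0.505  -0.5015  0.1952] n [ 0.958 -0.284  0.033] ang 1.537840223809045 yaw -16.49820316017592 zmin/max nan nan n.(c-tcp) -0.0044263747683100825
scene 0.83 2768 c [ 0.5162 -0.464   0.1831] n [ 0.956 -0.29   0.036] ang 1.5352193754468697 yaw -16.866453993985694 zmin/max nan nan n.(c-tcp) -0.00503217825995908
```

View pics/l4side.png

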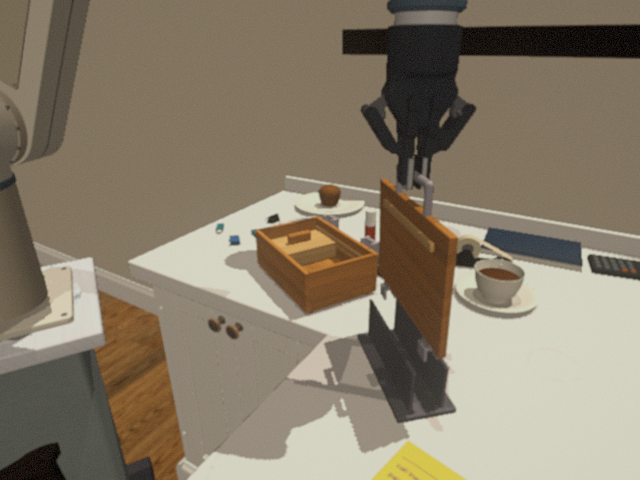

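```bash
python3 -m pendant '[[-0.2,0,1,0,0,0,1],[-0.2,0,2,0,0,0,1],[-0.2,0,3,0,0,0,1],[-0.2,0,4,0,0,0,1],[-0.2,0,5,0,0,0,1],[-0.2,0,6,0,0,0,1],[-0.2,0,6.6,0,0,0,1],[-0.2,0,7,0,0,0,1],[-0.2,0,7.2,0,0,0,1],[-0.2,0,7.2,0,0,0,1]]' 40
python3 -m pendant '[[0,0,0.2,0,0,0,1],[0,0,0.4,0,0,0,1],[0,0,0.6,0,0,0,1],[0,0,0.6,0,0,0,1]]' 20
python3 lid.py l5
```

```text
t: 14.45
tcp_pos: [0.5131, -0.4724, 0.2023]
eef_rot: [0.989, -0.146, 0.0, 0.0]
force: [-0.3, -0.0, -3.9]
finger_gap: 0.0086
t: 14.85
tcp_pos: [0.5146, -0.4731, 0.1988]
eef_rot: [0.989, -0.146, 0.002, 0.001]
force: [0.1, 2.6, 6.8]
finger_gap: 0.0083
  return _methods._mean(a, axis=axis, dtype=dtype,
  ret = um.true_divide(
lid.py:11: RuntimeWarning: Mean of empty slice.
  c0=q.mean(0);n=np.linalg.svd(q-c0,full_matrices=0)[2][2];r=(q-c0)@n;q=q[abs(r)<max(.004,2*r.std())]
Traceback (most recent call last):
  File "lid.py", line 11, in <module>
    c0=q.mean(0);n=np.linalg.svd(q-c0,full_matrices=0)[2][2];r=(q-c0)@n;q=q[abs(r)<max(.004,2*r.std())]
                   ~~~~~~~~~~~~~~~~~~~~~~~~~~~~~~~~~~~~~~^^^
IndexError: index 2 is out of bounds for axis 0 with size 0
```

```bash
python3 -m pendant '[[0.3,0,0,0,0,0,1],[0.3,0,0,0,0,0,1],[0.3,0,0,0,0,0,0.6],[0.3,0,0,0,0,0,0.4],[0.3,0,0,0,0,0,0.4],[0.3,0,0,0,0,0,0.4],[0.3,0,0,0,0,0,0.4],[0.3,0,0,0,0,0,0.4]]' 20
python3 - <<'E'
from h import *
s=optics.snapshot("side");save(s,"s6.png")
E
```

```text
t: 15.75
tcp_pos: [0.5159, -0.4733, 0.1962]
eef_rot: [0.989, -0.146, -0.0, -0.0]
force: [-0.4, 0.4, -0.1]
finger_gap: 0.0261
```

View pics/s6.png

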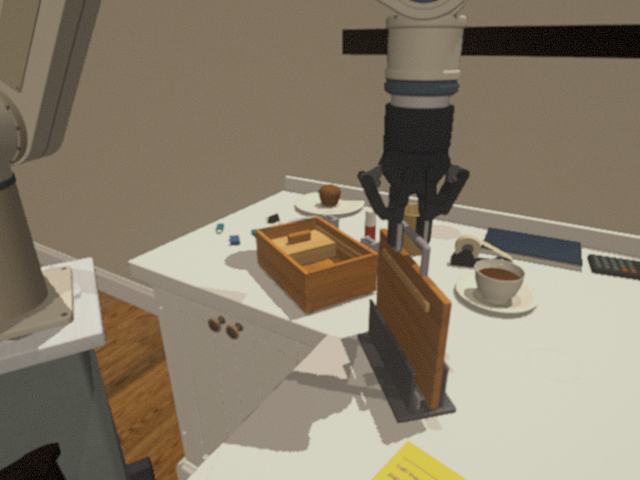

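```bash
python3 -m pendant '[[0,0,-1,0,0,0,0.4],[0,0,-3,0,0,0,0.4],[0,0,-6,0,0,0,0.4],[0,0,-10,0,0,0,0.4],[-0.5,-3,-11,0,0,0,0.4],[-2,-8,-11,0,0,-0.05,0],[-3.2,-13,-11,0,0,-0.15,-0.5],[-4.5,-18,-11,0,0,-0.2,-0.5],[-5.7,-23,-11,0,0,-0.25,-0.5],[-7,-28,-11,0,0,-0.313,-0.5]]' 20
python3 -m pendant '[[0,0,0,0,0,0,-0.5],[0,0,0,0,0,0,-0.5],[0,0,0,0,0,0,-0.5]]'
python3 w.py w4 cover_pull chest stick_1 eraser_1 clip sharpener lid
python3 - <<'E'
from h import *
W=np.load("w4.npy").reshape(-1,3);W=W[~np.isnan(W[:,0])]
k=W[(W[:,2]>.074)&(W[:,2]<.083)&(abs(W[:,0]-.532)<.05)&(abs(W[:,1]+.112)<.03)]
if len(k):print(len(k),cv2.minAreaRect(k[:,:2].astype(np.float32)),np.median(k[:,2]))
E
```

```text
t: 16.8
tcp_pos: [0.5294, -0.1915, 0.3073]
eef_rot: [1.0, 0.011, 0.001, 0.0]
force: [0.4, 0.0, -0.4]
finger_gap: 0.0639
t: 17.1
tcp_pos: [0.5298, -0.1942, 0.3069]
eef_rot: [1.0, 0.01, 0.0, 0.0]
force: [0.2, 0.0, -0.2]
finger_gap: 0.0642
[ 0.52960527 -0.1944944   0.3067051 ] [[1.0, 0.018, 0.001], [0.018, -1.0, -0.0], [0.001, 0.001, -1.0]] 0.06399308071400855 [ 0.85 -0.07  0.24]
cam [ 0.52757483 -0.12022735  0.44903256] axis [ 0.00639788 -0.28786127 -0.95765075]
cover_pull 0.7 [129. 324.] 10075 med [ 0.5333 -0.1169  0.0602] rect [ 0.5327 -0.1186] [0.1271 0.0784] 1.4 z [0.059 0.06  0.079]
cover_pull 0.16 [390. 328.] 2132 med [ 0.538  -0.3908  0.0934] rect [ 0.5339 -0.4047] [0.0707 0.0095] 65.6 z [0.035 0.093 0.16 ]
chest 0.73 [177. 328.] 34534 med [ 0.5371 -0.1671  0.0599] rect [ 0.543  -0.1749] [0.1681 0.2205] 1.0 z [0.024 0.06  0.085]
chest 0.2 [394. 329.] 2149 med [ 0.538  -0.3904  0.0949] rect [ 0.538  -0.4062] [0.0704 0.01  ] 72.7 z [0.034 0.095 0.16 ]
stick_1 0.41 [130. 323.] 10047 med [ 0.5329 -0.1169  0.0602] rect [ 0.5328 -0.1185] [0.127  0.0784] 1.4 z [0.059 0.06  0.079]
sharpener 0.41 [175. 330.] 35122 med [ 0.5374 -0.1667  0.0599] rect [ 0.5435 -0.1748] [0.1693 0.2206] 1.1 z [0.024 0.06  0.085]
lid 0.7 [392. 325.] 2193 med [ 0.5377 -0.3909  0.0948] rect [ 0.5404 -0.3109] [0.2561 0.0272] 88.6 z [0.034 0.095 0.162]
803 ((0.5323619246482849, -0.11870192736387253), (0.049314144998788834, 0.01392031367868185), 1.0768194198608398) 0.07964971019580361
```

```bash
python3 -m pendant '[[0.4,-4,2,0,0,0,-0.5],[0.4,-7.6,6,0,0,0,-0.5],[0.4,-7.6,10,0,0,0,-0.5],[0.4,-7.6,14,0,0,0,-0.5],[0.4,-7.6,18,0,0,0,-0.5],[0.4,-7.6,21,0,0,0,-0.5],[0.4,-7.6,23,0,0,0,-0.5],[0.4,-7.6,24.2,0,0,0,-0.5],[0.4,-7.6,24.2,0,0,0,-0.5],[0.4,-7.6,24.2,0,0,0,-0.5]]'
python3 -m pendant '[[0,0,0,0,0,0,0.5],[0,0,0,0,0,0,0.5],[0,0,0,0,0,0,0.5],[0,0,0,0,0,0,0.5]]' 20
```

```text
t: 18.5
tcp_pos: [0.5325, -0.1175, 0.0649]
eef_rot: [1.0, 0.01, 0.0, 0.0]
force: [0.3, 0.2, 0.8]
finger_gap: 0.064
t: 18.9
tcp_pos: [0.5336, -0.1177, 0.0658]
eef_rot: [1.0, 0.01, 0.002, 0.0]
force: [1.9, -0.0, 6.3]
finger_gap: 0.049
```

```bash
python3 -m pendant '[[0,1,0,0,0,0,0.5],[0,2,0,0,0,0,0.5],[0,3,0,0,0,0,0.5],[0,4,0,0,0,0,0.5],[0,5,0,0,0,0,0.5],[0,6,0,0,0,0,0.5],[0,6.5,0,0,0,0,0.5],[0,6.7,0,0,0,0,0.5],[0,6.7,0,0,0,0,0.5]]'
python3 -m pendant '[[0,0,0,0,0,0,-0.5],[0,0,0,0,0,0,-0.5],[0,0,0,0,0,0,-0.5],[0,0,-3,0,0,0,-0.5],[0,0,-7,0,0,0,-0.5],[0,0,-12,0,0,0,-0.5],[0,0,-17,0,0,0,-0.5],[0,0,-22,0,0,0,-1],[0,-4,-22,0,0,0,-1],[0,-4,-22,0,0,0,-1]]'
python3 w.py w5 cover_pull
python3 - <<'E'
from h import *
W=np.load("w5.npy").reshape(-1,3);W=W[~np.isnan(W[:,0])]
k=W[(W[:,2]>.074)&(W[:,2]<.083)&(abs(W[:,0]-.532)<.05)&(abs(W[:,1]+.17)<.07)]
if len(k):print(len(k),cv2.minAreaRect(k[:,:2].astype(np.float32)),np.median(k[:,2]))
E
```

```text
t: 19.8
tcp_pos: [0.535, -0.1814, 0.0658]
eef_rot: [1.0, 0.009, 0.002, -0.002]
force: [6.0, 19.9, 10.9]
finger_gap: 0.0489
t: 20.8
tcp_pos: [0.5325, -0.1423, 0.2861]
eef_rot: [1.0, 0.01, 0.001, -0.0]
force: [-0.6, -0.2, -0.4]
finger_gap: 0.0852
[ 0.53209627 -0.14334105  0.28489321] [[1.0, 0.022, 0.001], [0.022, -1.0, -0.0], [0.001, 0.0, -1.0]] 0.0857751843132563 [-1.15  0.09 -0.55]
cam [ 0.52997993 -0.06849687  0.42826256] axis [ 0.00845502 -0.28691617 -0.95791838]
cover_pull 0.58 [244. 320.] 8697 med [ 0.5341 -0.177   0.0602] rect [ 0.5341 -0.182 ] [0.127  0.0782] 1.4 z [0.059 0.06  0.079]
722 ((0.5337778329849243, -0.18229399621486664), (0.04886635020375252, 0.014834392815828323), 1.6453745365142822) 0.07969549185361122
```

```bash
python3 -m pendant '[[0,-5,0,0,0,0,-1],[-1,-10,0,0,0,0,-1],[-1,-15,0,0,0,0,-1],[-1,-20,0,0,0,0,-1],[-1.5,-25,0,0,0,0,-1],[-1.5,-28,0,0,0,0.02,-1],[-1.5,-28,0,0,0,0.02,-1],[-1.5,-28,0,0,0,0.02,-1],[-1.5,-28,0,0,0,0.02,-1]]'
python3 w.py w6 stick_1 eraser_1 clip sharpener teaspoon
```

```text
t: 21.8
tcp_pos: [0.5118, 0.1341, 0.2836]
eef_rot: [1.0, -0.0, -0.001, 0.0]
force: [-0.1, -0.5, -0.5]
finger_gap: 0.0855
[0.5119191  0.13395804 0.28378585] [[1.0, -0.002, -0.001], [-0.002, -1.0, -0.001], [-0.001, 0.001, -1.0]] 0.08537028961299795 [-0.11 -0.54  0.81]
cam [0.51147857 0.20801574 0.42568476] axis [-0.00159597 -0.28795196 -0.95764353]
stick_1 0.72 [169. 262.] 691 med [0.4457 0.1676 0.0083] rect [0.4444 0.165 ] [0.0529 0.0174] 67.6 z [0.006 0.008 0.01 ]
stick_1 0.6 [239. 324.] 608 med [0.5144 0.0866 0.0084] rect [0.515  0.0829] [0.0531 0.0176] 89.8 z [0.006 0.008 0.01 ]
eraser_1 0.78 [252. 276.] 744 med [0.4552 0.078  0.012 ] rect [0.4547 0.0769] [0.0455 0.0221] 76.6 z [0.006 0.012 0.013]
eraser_1 0.16 [172. 263.] 699 med [0.4452 0.1665 0.0082] rect [0.4441 0.1647] [0.0533 0.0178] 68.2 z [0.005 0.008 0.01 ]
clip 0.83 [183. 384.] 545 med [0.5852 0.1541 0.0131] rect [0.584  0.1569] [0.0322 0.0256] 19.1 z [0.001 0.013 0.02 ]
teaspoon 0.92 [218. 415.] 1127 med [0.6204 0.1152 0.0055] rect [0.6463 0.1121] [0.0263 0.1214] 84.5 z [0.001 0.006 0.011]
teaspoon 0.54 [242. 374.] 763 med [0.5726 0.0839 0.012 ] rect [0.5734 0.0826] [0.0223 0.0456] 13.4 z [0.006 0.012 0.014]
```

View pics/w6.png

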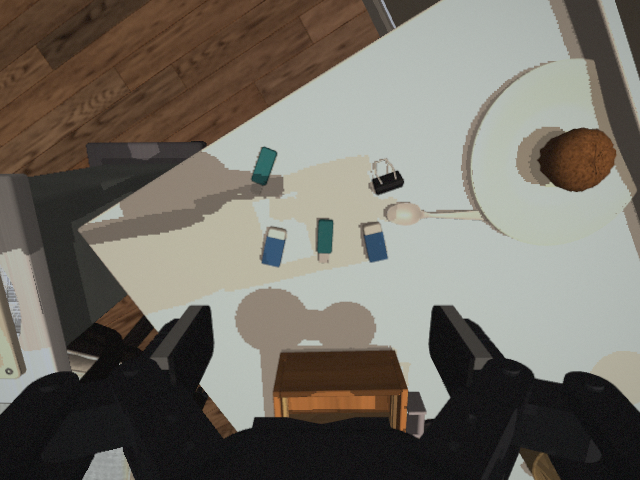

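```bash
python3 -m pendant '[[-3,-1.5,4,0,0,0.12,0.2],[-6,-3,8,0,0,0.24,0.2],[-6.75,-3.1,12,0,0,0.36,0.2],[-6.75,-3.1,16,0,0,0.391,0.2],[-6.75,-3.1,20,0,0,0.391,0.2],[-6.75,-3.1,23,0,0,0.391,0.2],[-6.75,-3.1,25,0,0,0.391,0.2],[-6.75,-3.1,25,0,0,0.391,0.2],[-6.75,-3.1,25,0,0,0.391,0.2]]' 25
python3 -m pendant '[[0,0,1.5,0,0,0,0.2],[0,0,2.5,0,0,0,0.2],[0,0,3,0,0,0,0.2],[0,0,3,0,0,0,0.2],[0,0,3,0,0,0,1],[0,0,3,0,0,0,1],[0,0,3,0,0,0,1],[0,0,3,0,0,0,1]]' 25
python3 -m pendant '[[0,0,-2,0,0,0,1],[0,0,-5,0,0,0,1],[0,0,-9,0,0,0,1],[0,0,-13,0,0,0,1],[0,0,-13,0,0,0,1],[0,0,-13,0,0,0,1]]'
```

```text
t: 23.0
tcp_pos: [0.4446, 0.1662, 0.0345]
eef_rot: [0.981, -0.194, -0.0, 0.0]
force: [-1.2, 0.1, -0.6]
finger_gap: 0.0341
t: 23.8
tcp_pos: [0.4447, 0.1665, 0.0049]
eef_rot: [0.981, -0.194, 0.0, -0.0]
force: [-1.1, -0.5, 7.0]
finger_gap: 0.0169
t: 24.4
tcp_pos: [0.4449, 0.1666, 0.1352]
eef_rot: [0.981, -0.194, 0.001, -0.001]
force: [-0.4, -1.2, -0.8]
finger_gap: 0.0168
```

```bash
python3 -m pendant '[[3,3,0,0,0,-0.05,1],[6,6.2,0,0,0,-0.15,1],[9,9.3,0,0,0,-0.25,1],[12,12.4,0,0,0,-0.35,1],[15,15.5,0,0,0,-0.412,1],[18,18.6,0,0,0,-0.412,1],[20.7,21.4,0,0,0,-0.412,1],[20.7,21.4,0,0,0,-0.412,1],[20.7,21.4,0,0,0,-0.412,1],[20.7,21.4,0,0,0,-0.412,1]]'
python3 -m pendant '[[0,0,3,0,0,0,1],[0,0,6,0,0,0,1],[0,0,8.5,0,0,0,1],[0,0,10,0,0,0,1],[0,0,10.3,0,0,0,1],[0,0,10.3,0,0,0,1],[0,0,10.3,0,0,0,1],[0,0,10.3,0,0,0,0.3],[0,0,10.3,0,0,0,0.3],[0,0,10.3,0,0,0,0.3]]'
python3 -m pendant '[[0,0,-2,0,0,0,0.3],[0,0,-5,0,0,0,0.2],[0,0,-9,0,0,0,0.2],[0,0,-13,0,0,0,0.2],[0,0,-13,0,0,0,0.2]]'
```

```text
t: 25.4
tcp_pos: [0.5528, -0.1093, 0.1329]
eef_rot: [1.0, 0.011, -0.002, -0.0]
force: [-0.5, 0.1, -0.3]
finger_gap: 0.0171
t: 26.4
tcp_pos: [0.5517, -0.1099, 0.0315]
eef_rot: [1.0, 0.011, -0.002, -0.0]
force: [-7.4, 2.0, 2.7]
finger_gap: 0.0297
t: 26.9
tcp_pos: [0.5581, -0.1113, 0.1677]
eef_rot: [1.0, 0.01, 0.006, 0.001]
force: [0.2, -0.1, -0.3]
finger_gap: 0.0342
```

```bash
python3 -m pendant '[[-1,-4,0,0,0,0,0.2],[-1.5,-8,0,0,0,0.021,0.2],[-2.5,-12,0,0,0,0.021,0.2],[-3.8,-16,0,0,0,0.021,0.2],[-3.8,-19.4,0,0,0,0.021,0.2],[-3.8,-19.4,0,0,0,0.021,0.2],[-3.8,-19.4,0,0,0,0.021,0.2],[-3.8,-19.4,0,0,0,0.021,0.2]]' 25
python3 w.py w7 stick_1 eraser_1
python3 -m pendant '[[0,0,0,0,0,0,0.2]]'
```

```text
t: 27.7
tcp_pos: [0.5122, 0.0821, 0.1613]
eef_rot: [1.0, -0.0, 0.0, 0.0]
force: [-1.2, 0.3, -0.6]
finger_gap: 0.0341
[0.51225276 0.0818571  0.16129858] [[1.0, -0.001, 0.0], [-0.001, -1.0, -0.0], [0.0, 0.0, -1.0]] 0.034305162889616665 [ 1.28 -0.28 -0.36]
cam [0.5115954  0.1559817  0.30345671] axis [ 2.28697317e-05 -2.87396082e-01 -9.57811825e-01]
stick_1 0.84 [222. 325.] 1273 med [0.5149 0.0864 0.0084] rect [0.5146 0.0826] [0.0534 0.018 ] 87.1 z [0.006 0.008 0.01 ]
eraser_1 0.72 [234. 254.] 1523 med [0.4556 0.0781 0.012 ] rect [0.4548 0.0767] [0.0463 0.0222] 77.0 z [0.008 0.012 0.013]
eraser_1 0.69 [223. 397.] 1510 med [0.5727 0.0832 0.012 ] rect [0.5732 0.0827] [0.0219 0.0457] 14.1 z [0.009 0.012 0.013]
t: 27.95
tcp_pos: [0.5122, 0.0819, 0.1613]
eef_rot: [1.0, -0.001, -0.0, 0.0]
force: [1.2, -0.3, 1.2]
finger_gap: 0.0339
```

```bash
python3 -m pendant '[[0.25,-0.1,4,0,0,0.03,0.2],[0.25,-0.1,8,0,0,0.03,0.2],[0.25,-0.1,12,0,0,0.03,0.2],[0.25,-0.1,14.5,0,0,0.03,0.2],[0.25,-0.1,15.7,0,0,0.03,0.2],[0.25,-0.1,15.7,0,0,0.03,0.2],[0.25,-0.1,15.7,0,0,0.03,1],[0.25,-0.1,15.7,0,0,0.03,1],[0.25,-0.1,15.7,0,0,0.03,1],[0.25,-0.1,15.7,0,0,0.03,1]]' 25
python3 -m pendant '[[0,0,-2,0,0,0,1],[0,0,-5,0,0,0,1],[0,0,-9,0,0,0,1],[0,0,-13,0,0,0,1],[0,0,-13,0,0,0,1],[0,0,-13,0,0,0,1]]'
```

```text
t: 28.95
tcp_pos: [0.5154, 0.0839, 0.0054]
eef_rot: [1.0, -0.015, 0.001, -0.0]
force: [0.1, 0.3, 4.8]
finger_gap: 0.0167
t: 29.55
tcp_pos: [0.5153, 0.0839, 0.1356]
eef_rot: [1.0, -0.015, 0.002, -0.0]
force: [0.4, -0.0, -1.0]
finger_gap: 0.0167
```

```bash
python3 -m pendant '[[0.1,4,0,0,0,-0.05,1],[0.2,8,0,0,0,-0.05,1],[0.3,12,0,0,0,-0.05,1],[0.4,16,0,0,0,-0.05,1],[0.5,19.4,0,0,0,-0.05,1],[0.5,19.4,0,0,0,-0.05,1],[0.5,19.4,0,0,0,-0.05,1],[0.5,19.4,0,0,0,-0.05,1]]'
python3 -m pendant '[[0,0,3,0,0,0,1],[0,0,6,0,0,0,1],[0,0,8.5,0,0,0,1],[0,0,9.8,0,0,0,1],[0,0,10,0,0,0,1],[0,0,10,0,0,0,1],[0,0,10,0,0,0,0.4],[0,0,10,0,0,0,0.4],[0,0,10,0,0,0,0.4]]'
python3 -m pendant '[[0,0,-2,0,0,0,0.4],[0,0,-5,0,0,0,0],[0,0,-10,0,0,0,-0.5],[0,0,-15,0,0,0,-0.5],[0,6,-20,0,0,0,-0.5],[0,8,-22,0,0,0,-0.5],[0,8,-22,0,0,0,-0.5],[0,8,-22,0,0,0,-0.5]]'
python3 w.py w8 stick_1 cover_pull
python3 - <<'E'
from h import *
W=np.load("w8.npy").reshape(-1,3);W=W[~np.isnan(W[:,0])]
k=W[(W[:,2]>.074)&(W[:,2]<.083)&(abs(W[:,0]-.532)<.05)&(abs(W[:,1]+.17)<.07)]
if len(k):print(len(k),cv2.minAreaRect(k[:,:2].astype(np.float32)),np.median(k[:,2]))
E
```

```text
t: 30.35
tcp_pos: [0.513, -0.1095, 0.1334]
eef_rot: [1.0, 0.01, -0.001, -0.0]
force: [0.0, -0.7, 0.5]
finger_gap: 0.0168
t: 31.25
tcp_pos: [0.5144, -0.1104, 0.0352]
eef_rot: [1.0, 0.01, 0.001, 0.0]
force: [0.7, 0.1, 0.1]
finger_gap: 0.0257
t: 32.05
tcp_pos: [0.5157, -0.1913, 0.2557]
eef_rot: [1.0, 0.009, 0.001, 0.0]
force: [-0.4, 0.4, 0.0]
finger_gap: 0.0641
[ 0.51486519 -0.19014602  0.25415555] [[1.0, 0.019, -0.0], [0.019, -1.0, 0.0], [-0.0, -0.0, -1.0]] 0.06401153923679381 [-0.48  0.94 -0.17]
cam [ 0.51341088 -0.11736245  0.39778676] axis [ 0.00781966 -0.28807756 -0.95757515]
stick_1 0.96 [122. 319.] 988 med [ 0.5135 -0.1084  0.0333] rect [ 0.5136 -0.1106] [0.0171 0.0526] 0.6 z [0.031 0.033 0.035]
stick_1 0.57 [120. 365.] 1018 med [ 0.5536 -0.1077  0.0332] rect [ 0.554  -0.1108] [0.0181 0.0526] 0.4 z [0.031 0.033 0.035]
stick_1 0.43 [394. 340.] 1446 med [ 0.5393 -0.3863  0.0618] rect [ 0.5353 -0.3019] [0.0274 0.2456] 2.8 z [0.021 0.062 0.108]
cover_pull 0.97 [203. 341.] 11476 med [ 0.5344 -0.1784  0.0602] rect [ 0.5343 -0.1821] [0.1274 0.0784] 1.2 z [0.059 0.06  0.079]
898 ((0.5340483784675598, -0.1818055957555771), (0.049535222351551056, 0.014480208046734333), 2.641641616821289) 0.07977281130363825
```

View pics/w8.png

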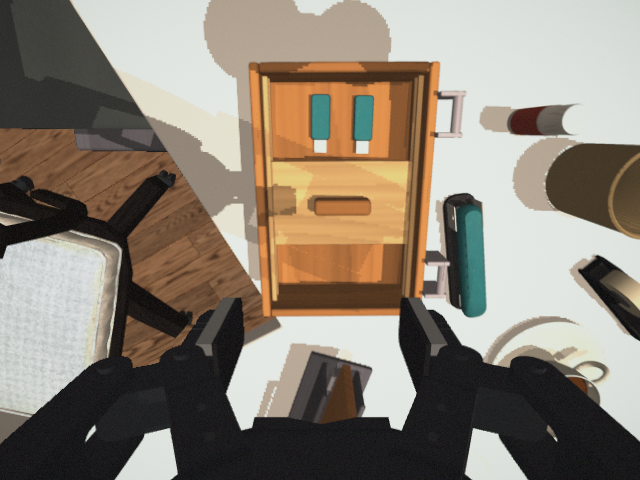

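```bash
python3 -m pendant '[[1.9,-0.8,2,0,0,0,-0.5],[1.9,-0.8,6,0,0,0,-0.5],[1.9,-0.8,10,0,0,0,-0.5],[1.9,-0.8,14,0,0,0,-0.5],[1.9,-0.8,17,0,0,0,-0.5],[1.9,-0.8,18.9,0,0,0,-0.5],[1.9,-0.8,18.9,0,0,0,-0.5],[1.9,-0.8,18.9,0,0,0,0.5],[1.9,-0.8,18.9,0,0,0,0.5],[1.9,-0.8,18.9,0,0,0,0.5]]' 20
python3 -m pendant '[[0,0,0,0,0,0,0.5],[0,-1,0,0,0,0,0.5],[0,-2,0,0,0,0,0.5],[0,-3,0,0,0,0,0.5],[0,-4,0,0,0,0,0.5],[0,-5,0,0,0,0,0.5],[0,-6,0,0,0,0,0.5],[0,-7,0,0,0,0,0.5],[0,-7.3,0,0,0,0,0.5],[0,-7.3,0,0,0,0,0.5]]'
python3 -m pendant '[[0,0,0,0,0,0,-0.5],[0,0,0,0,0,0,-0.5],[0,0,0,0,0,0,-0.5],[0,0,-3,0,0,0,-0.5],[0,0,-7,0,0,0,-0.5],[0,0,-12,0,0,0,-0.5],[0,5,-17,0,0,0,-0.5],[0,8,-20,0,0,0,-0.5],[0,8,-20,0,0,0,-0.5],[0,8,-20,0,0,0,-0.5]]'
python3 w.py w9 cover_pull
python3 - <<'E'
from h import *
W=np.load("w9.npy").reshape(-1,3);W=W[~np.isnan(W[:,0])]
k=W[(W[:,2]>.074)&(W[:,2]<.083)&(abs(W[:,0]-.532)<.05)&(abs(W[:,1]+.14)<.07)]
if len(k):print(len(k),cv2.minAreaRect(k[:,:2].astype(np.float32)),np.median(k[:,2]))
E
```

```text
t: 33.2
tcp_pos: [0.535, -0.1808, 0.0653]
eef_rot: [1.0, 0.01, 0.001, -0.0]
force: [7.2, 3.3, -16.6]
finger_gap: 0.0488
t: 34.2
tcp_pos: [0.5334, -0.1103, 0.0653]
eef_rot: [1.0, 0.011, 0.001, 0.002]
force: [3.1, -12.9, -19.2]
finger_gap: 0.0488
t: 35.2
tcp_pos: [0.5352, -0.1901, 0.2674]
eef_rot: [1.0, 0.009, 0.002, 0.001]
force: [-0.4, 0.3, -0.2]
finger_gap: 0.064
[ 0.5341035  -0.18875426  0.26538672] [[1.0, 0.019, 0.001], [0.019, -1.0, 0.0], [0.001, -0.0, -1.0]] 0.06395136062414906 [-0.18 -0.13 -0.42]
cam [ 0.53266909 -0.11607431  0.40943054] axis [ 0.00897715 -0.28843659 -0.95745691]
cover_pull 0.7 [125. 316.] 12712 med [ 0.5327 -0.11    0.0601] rect [ 0.5329 -0.1118] [0.1266 0.0789] 1.4 z [0.059 0.06  0.079]
1222 ((0.5319045186042786, -0.09478554129600525), (0.048947252333164215, 0.09897343069314957), 89.59127807617188) 0.07971667897569491
```

```bash
python3 -m pendant '[[-1,-4,0,0,0,0,0.1],[-2,-8,0,0,0,0.05,0.1],[-3,-12,0,0,0,0.1,0.1],[-4,-16,0,0,0,0.15,0.1],[-5,-20,2,0,0,0.2,0.1],[-6.5,-24,5,0,0,0.25,0.1],[-7.4,-26.7,9,0,0,0.25,0.1],[-7.4,-26.7,13,0,0,0.25,0.1],[-7.4,-26.7,13,0,0,0.25,0.1],[-7.4,-26.7,13,0,0,0.25,0.1]]' 25
python3 w.py w10 eraser_1 clip
python3 -m pendant '[[0,0,0,0,0,0,0.1]]'
```

```text
t: 36.3
tcp_pos: [0.4536, 0.077, 0.1344]
eef_rot: [0.993, -0.114, -0.002, 0.001]
force: [-0.2, 0.7, -0.3]
finger_gap: 0.0386
[0.45512117 0.07682706 0.13573517] [[0.974, -0.228, -0.001], [-0.228, -0.974, -0.0], [-0.001, 0.0, -1.0]] 0.03864827870207315 [ 0.43 -0.03  0.37]
cam [0.47016909 0.14902112 0.27648344] axis [-0.06917353 -0.28020571 -0.9574444 ]
eraser_1 0.81 [235. 325.] 1734 med [0.4552 0.0785 0.012 ] rect [0.455  0.0769] [0.0461 0.0216] 76.5 z [0.01  0.012 0.013]
eraser_1 0.72 [190. 480.] 2276 med [0.5719 0.0839 0.0118] rect [0.5738 0.0829] [0.0229 0.0462] 13.2 z [0.003 0.012 0.013]
clip 0.8 [ 83. 486.] 1779 med [0.5832 0.1535 0.0126] rect [0.5833 0.1575] [0.0324 0.0279] 21.5 z [0.002 0.013 0.02 ]
t: 36.55
tcp_pos: [0.4563, 0.0764, 0.1369]
eef_rot: [0.993, -0.115, 0.002, -0.0]
force: [0.5, -0.0, 0.3]
finger_gap: 0.0387
```

Aligned. Descend, grip, lift.

```bash
python3 -m pendant '[[0,0,4,0,0,0,0.1],[0,0,8,0,0,0,0.1],[0,0,11.5,0,0,0,0.1],[0,0,13,0,0,0,0.1],[0,0,13,0,0,0,0.1],[0,0,13,0,0,0,1],[0,0,13,0,0,0,1],[0,0,13,0,0,0,1],[0,0,13,0,0,0,1]]' 25
python3 -m pendant '[[0,0,-2,0,0,0,1],[0,0,-5,0,0,0,1],[0,0,-9,0,0,0,1],[0,0,-13,0,0,0,1],[0,0,-13,0,0,0,1],[0,0,-13,0,0,0,1]]'
```

```text
t: 37.45
tcp_pos: [0.4561, 0.0767, 0.0065]
eef_rot: [0.993, -0.115, 0.001, -0.0]
force: [0.3, -0.7, 8.1]
finger_gap: 0.0199
t: 38.05
tcp_pos: [0.4558, 0.0767, 0.1366]
eef_rot: [0.993, -0.115, 0.002, -0.0]
force: [0.2, 0.0, -0.0]
finger_gap: 0.0198
```

```bash
python3 -m pendant '[[1.7,4,0,0,0,0,1],[3.5,8,0,0,0,-0.05,1],[5.3,12,0,0,0,-0.1,1],[7,16,0,0,0,-0.15,1],[8.8,20,0,0,0,-0.2,1],[10.5,24,0,0,0,-0.25,1],[12,27.5,0,0,0,-0.25,1],[12.8,29,0,0,0,-0.25,1],[12.8,29,0,0,0,-0.25,1],[12.8,29,0,0,0,-0.25,1]]'
python3 -m pendant '[[0,0,3,0,0,0,1],[0,0,6,0,0,0,1],[0,0,8.5,0,0,0,1],[0,0,10,0,0,0,1],[0,0,10.1,0,0,0,1],[0,0,10.1,0,0,0,1],[0,0,10.1,0,0,0,0.35],[0,0,10.1,0,0,0,0.35],[0,0,10.1,0,0,0,0.35]]'
python3 -m pendant '[[0,0,-2,0,0,0,0.35],[0,0,-5,0,0,0,0.1],[0,0,-10,0,0,0,0.1],[0,0,-12,0,0,0,0.1],[0,0,-12,0,0,0,0.1]]'
```

```text
t: 39.05
tcp_pos: [0.5125, -0.2339, 0.1341]
eef_rot: [1.0, 0.01, -0.001, -0.001]
force: [0.2, 0.2, -0.4]
finger_gap: 0.0196
t: 39.95
tcp_pos: [0.5153, -0.2354, 0.0358]
eef_rot: [1.0, 0.01, 0.002, 0.001]
force: [5.8, 0.6, 4.3]
finger_gap: 0.028
t: 40.45
tcp_pos: [0.5148, -0.2358, 0.158]
eef_rot: [1.0, 0.01, 0.002, 0.001]
force: [0.6, -0.5, -0.9]
finger_gap: 0.0382
```

```bash
python3 -m pendant '[[0.8,-4,0,0,0,0,0.15],[1.6,-8,0,0,0,-0.05,0.15],[2.5,-12,0,0,0,-0.1,0.15],[3.4,-16,0,0,0,-0.15,0.15],[4.3,-20,0,0,0,-0.212,0.15],[5.1,-24,0,0,0,-0.212,0.15],[6,-28,0,0,0,-0.212,0.15],[6.7,-30.9,2,0,0,-0.212,0.15],[6.7,-30.9,2,0,0,-0.212,0.15],[6.7,-30.9,2,0,0,-0.212,0.15]]' 25
python3 w.py w11 eraser_1 clip teaspoon
python3 -m pendant '[[0,0,0,0,0,0,0.15]]'
```

```text
t: 41.45
tcp_pos: [0.5728, 0.0756, 0.1327]
eef_rot: [0.993, 0.117, -0.002, 0.0]
force: [0.1, -0.1, -0.2]
finger_gap: 0.0361
[0.57325793 0.07488166 0.13340241] [[0.973, 0.23, -0.003], [0.23, -0.973, -0.001], [-0.003, 0.0, -1.0]] 0.036313551889432416 [ 0.54 -1.3   1.66]
cam [0.55573828 0.1475296  0.27490915] axis [ 0.06284794 -0.28011768 -0.95790617]
eraser_1 0.77 [226. 327.] 1805 med [0.5734 0.0836 0.012 ] rect [0.5736 0.0827] [0.0213 0.0456] 12.9 z [0.01  0.012 0.013]
clip 0.8 [135. 369.] 1475 med [0.5855 0.1525 0.0134] rect [0.5837 0.1571] [0.0316 0.0266] 20.1 z [0.002 0.013 0.02 ]
clip 0.54 [414. 268.] 3148 med [ 0.5634 -0.0643  0.0381] rect [ 0.5127 -0.0174] [0.2289 0.05  ] 76.5 z [0.011 0.038 0.084]
teaspoon 0.83 [205. 398.] 2805 med [0.6199 0.1153 0.0055] rect [0.6473 0.1137] [0.0259 0.1221] 86.7 z [0.001 0.005 0.011]
t: 41.75
tcp_pos: [0.5745, 0.0743, 0.1347]
eef_rot: [0.993, 0.115, 0.0, 0.0]
force: [-0.1, -0.2, 0.2]
finger_gap: 0.0363
```

```bash
python3 -m pendant '[[0.1,0,4,0,0,0,0.15],[0.1,0,8,0,0,0,0.15],[0.1,0,11.5,0,0,0,0.15],[0.1,0,12.9,0,0,0,0.15],[0.1,0,12.9,0,0,0,0.15],[0.1,0,12.9,0,0,0,1],[0.1,0,12.9,0,0,0,1],[0.1,0,12.9,0,0,0,1],[0.1,0,12.9,0,0,0,1]]' 25
python3 -m pendant '[[0,0,-2,0,0,0,1],[0,0,-5,0,0,0,1],[0,0,-9,0,0,0,1],[0,0,-13,0,0,0,1],[0,0,-13,0,0,0,1],[0,0,-13,0,0,0,1]]'
```

```text
t: 42.65
tcp_pos: [0.5763, 0.0757, 0.0067]
eef_rot: [0.993, 0.116, 0.001, 0.0]
force: [-0.9, 0.1, 5.3]
finger_gap: 0.0199
t: 43.25
tcp_pos: [0.576, 0.0757, 0.1368]
eef_rot: [0.993, 0.116, 0.002, 0.0]
force: [0.3, 0.1, -0.1]
finger_gap: 0.0201
```

```bash
python3 -m pendant '[[-1.3,4,0,0,0,0,1],[-2.6,8,0,0,0,0.05,1],[-3.9,12,0,0,0,0.1,1],[-5.2,16,0,0,0,0.15,1],[-6.5,20,0,0,0,0.212,1],[-7.8,24,0,0,0,0.212,1],[-9,28,0,0,0,0.212,1],[-9.7,30.1,0,0,0,0.212,1],[-9.7,30.1,0,0,0,0.212,1],[-9.7,30.1,0,0,0,0.212,1]]'
python3 -m pendant '[[0,0,3,0,0,0,1],[0,0,6,0,0,0,1],[0,0,8.5,0,0,0,1],[0,0,9.8,0,0,0,1],[0,0,9.8,0,0,0,1],[0,0,9.8,0,0,0,1],[0,0,9.8,0,0,0,0.38],[0,0,9.8,0,0,0,0.38],[0,0,9.8,0,0,0,0.38]]'
python3 -m pendant '[[0,0,-2,0,0,0,0.38],[0,0,-5,0,0,0,0.1],[0,0,-10,0,0,0,0],[0,0,-12,0,0,0,0],[0,0,-12,0,0,0,0]]'
```

```text
t: 44.25
tcp_pos: [0.5491, -0.2393, 0.1338]
eef_rot: [1.0, 0.009, -0.001, -0.001]
force: [0.8, 0.2, -0.6]
finger_gap: 0.0202
t: 45.15
tcp_pos: [0.5507, -0.24, 0.0383]
eef_rot: [1.0, 0.01, 0.001, 0.0]
force: [0.3, -0.3, -0.3]
finger_gap: 0.0263
t: 45.65
tcp_pos: [0.5525, -0.2408, 0.1617]
eef_rot: [1.0, 0.01, 0.004, 0.002]
force: [-0.5, -0.5, -0.1]
finger_gap: 0.0427
```

```bash
python3 -m pendant '[[0.5,-4.5,0,0,0,0,-0.1],[1,-9,0,0,0,-0.05,-0.1],[1.5,-13.5,0,0,0,-0.1,-0.1],[2,-18,0,0,0,-0.15,-0.1],[2.5,-22.5,0,0,0,-0.2,-0.1],[3,-27,0,0,0,-0.25,-0.1],[3.5,-31.5,0,0,0,-0.33,-0.1],[4.1,-36,0,0,0,-0.33,-0.1],[4.1,-39.4,2,0,0,-0.33,-0.1],[4.1,-39.4,2,0,0,-0.33,-0.1]]' 25
python3 -m pendant '[[0,0,0,0,0,0,-0.1],[0,0,0,0,0,0,-0.1]]'
python3 w.py w12 clip
python3 - <<'E'
from h import *
W=np.load("w12.npy").reshape(-1,3);W=W[~np.isnan(W[:,0])]
k=W[(W[:,2]>.015)&(W[:,2]<.025)&(abs(W[:,0]-.585)<.04)&(abs(W[:,1]-.154)<.04)]
print(len(k),cv2.minAreaRect(k[:,:2].astype(np.float32)),k.mean(0))
E
```

```text
t: 46.65
tcp_pos: [0.5812, 0.1585, 0.1343]
eef_rot: [0.984, 0.176, -0.002, -0.0]
force: [-0.9, -0.3, -0.9]
finger_gap: 0.0469
t: 46.85
tcp_pos: [0.5831, 0.1542, 0.137]
eef_rot: [0.985, 0.174, -0.0, 0.0]
force: [-0.5, 0.1, 1.3]
finger_gap: 0.0474
[0.58332982 0.1539849  0.13729711] [[0.94, 0.342, -0.0], [0.342, -0.94, -0.0], [-0.0, 0.0, -1.0]] 0.04682797576913637 [ 0.99  0.5  -0.17]
cam [0.55748672 0.223708   0.27910075] axis [ 0.09756697 -0.27025469 -0.9578325 ]
clip 0.91 [235. 324.] 1136 med [0.5848 0.1552 0.0134] rect [0.584  0.1569] [0.0316 0.0257] 19.9 z [0.001 0.013 0.02 ]
479 ((0.585099995136261, 0.153970867395401), (0.031106555834412575, 0.014501982368528843), 21.318883895874023) [0.58580661 0.15229301 0.01811918]
```

View pics/w12.png

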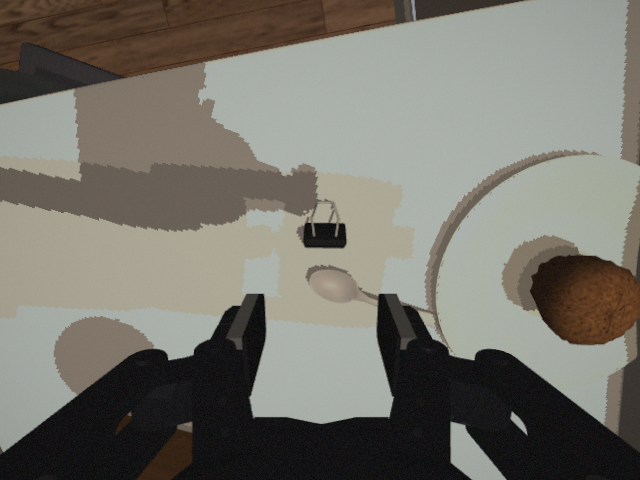

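```bash
python3 -m pendant '[[0.15,0.1,4,0,0,0,-0.1],[0.15,0.1,8,0,0,0,-0.1],[0.15,0.1,11.5,0,0,0,-0.1],[0.15,0.1,13,0,0,0,-0.1],[0.15,0.1,13,0,0,0,-0.1],[0.15,0.1,13,0,0,0,1],[0.15,0.1,13,0,0,0,1],[0.15,0.1,13,0,0,0,1],[0.15,0.1,13,0,0,0,1]]' 25
python3 -m pendant '[[0,0,-2,0,0,0,1],[0,0,-5,0,0,0,1],[0,0,-9,0,0,0,1],[0,0,-13,0,0,0,1],[0,0,-13,0,0,0,1],[0,0,-13,0,0,0,1]]'
```

```text
t: 47.85
tcp_pos: [0.5861, 0.1549, 0.0088]
eef_rot: [0.985, 0.174, 0.001, -0.0]
force: [0.2, -0.9, 4.8]
finger_gap: 0.0302
t: 48.45
tcp_pos: [0.5857, 0.1549, 0.1388]
eef_rot: [0.985, 0.174, 0.001, -0.0]
force: [-0.5, 0.2, -1.0]
finger_gap: 0.0305
```

```bash
python3 -m pendant '[[-2.1,4,0,0,0,0,1],[-4.3,8,0,0,0,0.05,1],[-6.5,12,0,0,0,0.1,1],[-8.7,16,0,0,0,0.2,1],[-10.9,20,0,0,0,0.28,1],[-13,24,0,0,0,0.33,1],[-15.2,28,0,0,0,0.33,1],[-16.8,30.8,0,0,0,0.33,1],[-16.8,30.8,0,0,0,0.33,1],[-16.8,30.8,0,0,0,0.33,1]]'
python3 -m pendant '[[0,0,3,0,0,0,1],[0,0,6,0,0,0,1],[0,0,8.5,0,0,0,1],[0,0,10,0,0,0,1],[0,0,10,0,0,0,1],[0,0,10,0,0,0,1],[0,0,10,0,0,0,0.1],[0,0,10,0,0,0,0.1],[0,0,10,0,0,0,0.1]]'
python3 -m pendant '[[0,0,-2,0,0,0,0.1],[0,0,-5,0,0,0,0],[0,0,-10,0,0,0,0],[0,0,-15,0,0,0,0],[0,5,-20,0,0,0,0],[0,8,-20,0,0,0,0],[0,8,-20,0,0,0,0],[0,8,-20,0,0,0,0]]'
python3 w.py w13 clip eraser_1 cover_pull sharpener stick_1
python3 - <<'E'
from h import *
s=optics.snapshot("scene");save(s,"sc2.png");W=cloud(s)
for n in ["stick_1","eraser_1","clip","sharpener","lid","teaspoon","glue_stick"]:
    for d in models.masks_of("scene",n):
        q=W[d["mask"]];print(n,round(d["conf"],2),np.round(d["point"]),np.round(np.nanmedian(q,0),3))
E
```

```text
t: 49.45
tcp_pos: [0.5316, -0.1925, 0.1359]
eef_rot: [1.0, 0.009, -0.001, -0.001]
force: [-0.7, 0.2, -0.6]
finger_gap: 0.0305
t: 50.35
tcp_pos: [0.5333, -0.1925, 0.0382]
eef_rot: [1.0, 0.01, 0.001, 0.0]
force: [-0.6, 0.6, 0.3]
finger_gap: 0.0385
t: 51.15
tcp_pos: [0.5341, -0.273, 0.2379]
eef_rot: [1.0, 0.009, 0.0, 0.0]
force: [0.8, -0.0, 0.0]
finger_gap: 0.043
[ 0.53366802 -0.27190661  0.23689634] [[1.0, 0.019, -0.001], [0.019, -1.0, 0.001], [-0.001, -0.001, -1.0]] 0.042545513579604455 [-0.73  0.69 -0.59]
cam [ 0.53202879 -0.19914982  0.37999127] axis [ 0.00594584 -0.28734274 -0.95780937]
clip 0.65 [128. 322.] 807 med [ 0.5324 -0.1954  0.0392] rect [ 0.5325 -0.193 ] [0.0317 0.0169] 1.0 z [0.028 0.039 0.045]
eraser_1 0.92 [150. 265.] 1138 med [ 0.4809 -0.2153  0.037 ] rect [ 0.48   -0.2153] [0.0197 0.0449] 0.8 z [0.033 0.037 0.038]
eraser_1 0.57 [167. 338.] 1171 med [ 0.5497 -0.2309  0.037 ] rect [ 0.5496 -0.2315] [0.0221 0.0435] 1.6 z [0.035 0.037 0.038]
cover_pull 0.68 [ 33. 323.] 11300 med [ 0.5331 -0.1261  0.0602] rect [ 0.5333 -0.127 ] [0.1272 0.0495] 1.1 z [0.059 0.06  0.08 ]
eraser_1 0.61 [248. 344.] [ 0.531 -0.194  0.039]
eraser_1 0.46 [242. 350.] [ 0.545 -0.236  0.035]
lid 0.67 [180. 417.] [ 0.519 -0.458  0.125]
teaspoon 0.66 [311. 194.] [0.622 0.114 0.003]
glue_stick 0.76 [238. 252.] [ 0.711 -0.098  0.047]
```

View pics/w13.png

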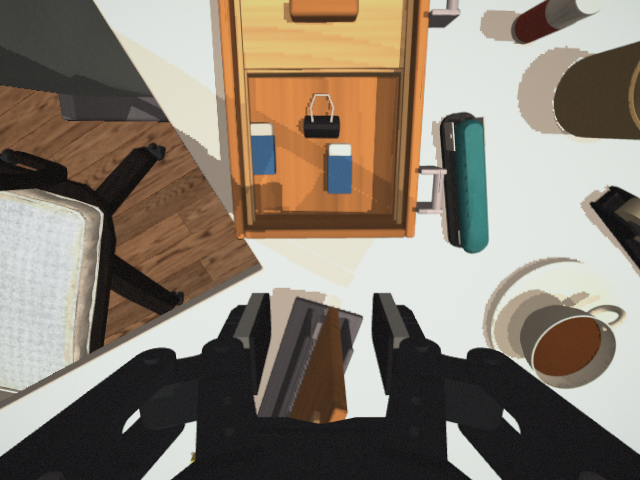

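```bash
python3 -m pendant '[[0,-4,-3,0,0,0,0],[0,-8,-6,0,0,0,0],[0,-8,-6,0,0,0,0],[0,-8,-6,0,0,0,0]]'
sed -i 's/t=st\["tcp_pos"\]/t=np.array([.5195,-.4741,.2])/; s/<.06\]/<.05]/' lid.py; python3 lid.py l9
python3 w.py w14 cover_pull eraser_1 clip
```

```text
t: 52.25
tcp_pos: [0.5332, -0.1919, 0.2981]
eef_rot: [1.0, 0.011, 0.001, 0.001]
force: [0.8, -0.5, -1.0]
finger_gap: 0.0426
side 0.77 4351 c [ 0.5067 -0.5005  0.127 ] n [ 0.959 -0.283  0.007] ang 1.5637588538229124 yaw -16.425673874817853 zmin/max nan nan n.(c-tcp) -0.0053336201778104945
scene 0.6 2160 c [ 0.5171 -0.464   0.1235] n [ 0.957 -0.29   0.004] ang 1.5670956087196783 yaw -16.836255200471022 zmin/max nan nan n.(c-tcp) -0.005530511266644539
[ 0.53230763 -0.19300926  0.29616375] [[1.0, 0.019, -0.002], [0.019, -1.0, 0.001], [-0.002, -0.001, -1.0]] 0.04306574698694597 [-0.46  0.98 -0.26]
cam [ 0.53051945 -0.11926734  0.43832112] axis [ 0.00360945 -0.2866437  -0.95803046]
cover_pull 0.73 [122. 323.] 10938 med [ 0.5331 -0.1101  0.0602] rect [ 0.5328 -0.1115] [0.1265 0.0783] 1.1 z [0.059 0.06  0.079]
cover_pull 0.71 [243. 440.] 3664 med [ 0.6702 -0.2382  0.0361] rect [ 0.6764 -0.2489] [0.0237 0.1265] 10.6 z [0.004 0.036 0.041]
cover_pull 0.47 [170. 327.] 34732 med [ 0.5375 -0.1596  0.0601] rect [ 0.5436 -0.1744] [0.1695 0.2193] 1.1 z [0.024 0.06  0.085]
eraser_1 0.8 [221. 279.] 697 med [ 0.4802 -0.2144  0.0371] rect [ 0.4798 -0.2149] [0.0195 0.044 ] 0.9 z [0.035 0.037 0.038]
eraser_1 0.66 [236. 336.] 808 med [ 0.5494 -0.2307  0.0371] rect [ 0.5496 -0.2318] [0.0217 0.0455] 1.4 z [0.033 0.037 0.038]
eraser_1 0.5 [373. 303.] 2995 med [ 0.5138 -0.4137  0.0082] rect [ 0.5273 -0.4457] [0.1522 0.0801] 73.4 z [0.006 0.008 0.072]
clip 0.64 [202. 323.] 494 med [ 0.5323 -0.1922  0.0394] rect [ 0.5323 -0.1893] [0.0307 0.0245] 0.9 z [0.029 0.039 0.045]
clip 0.45 [171. 328.] 34723 med [ 0.5373 -0.1596  0.0601] rect [ 0.5436 -0.1744] [0.1695 0.2193] 1.1 z [0.024 0.06  0.085]
```

View pics/l9side.png

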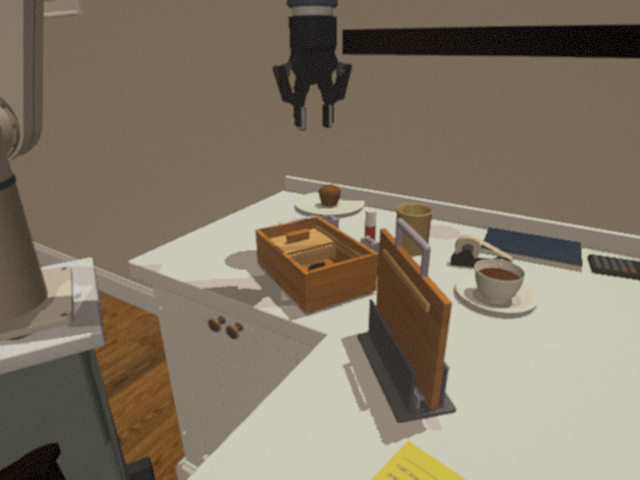

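The lid stands upright in the slot, the cover is shut, the table is cleared and the arm is free, so I am handing in.

```bash
python3 -c "
from workcell import order
print(order.close_job())"
```

```text
the job is handed in; nothing more can be done
None
```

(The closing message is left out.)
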